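# Check in specimen pots through the tilt-out hopper

## Robot

A 7-joint arm with a two-finger parallel gripper is mounted at the origin on the work surface. World frame = base frame: x ahead of the robot, y to its left, z up, the work surface at z = 0. Lengths are in m, angles in degrees, forces in N, time in s.
With the tool pointing down it reaches from about 0.35 to 0.9 m from the base axis. Payload 7.2 kg.
Tool frame: the origin (TCP) lies at the very end of the fingers, on their centre line; the grasp point (between the pads) lies 19 mm behind it; z points along the fingers, y is the line along which they close (so a half turn about z gives the same grasp; the last joint's range is limited). The gripper opens to 88 mm and grips with 3 to 60 N. Pads are 20 mm wide; open, the fingers measure 115 mm over their backs; the gripper's body (75 mm by 178 mm) begins 61 mm behind the grasp point.
Start: joints at [70.52, 23.554, -0.728, 91.456, 0.321, 64.991, -4.71], TCP at [0.168, -0.602, 0.223] pointing down, gripper open.
Joint ranges: [-169.25, 169.25], [-16.82, 113.86], [-84.01, 82.57], [7.8, 145.47], [-59.2, 239.2], [7.22, 106.19], [-163.78, 163.78]. Speed limits (degrees/s): [136.94, 136.94, 172.46, 172.46, 180, 180, 180].

## Interface

Orientations are given as [roll, pitch, yaw] about the fixed x, y, z axes, in that order (R = Rz(yaw) Ry(pitch) Rx(roll)).
In Python, from rig import status, get_image, get_calibration, ticket gives the robot as it stands. The module is installed in compiled form; this text tells all that it offers.
- The arm moves only by the tool servo_tool, never from a script. Its argument "rows" is a list of rows, each an object of numbers: "tx", "ty", "tz": the shift along the world's x, y, z in m; "twist": the turn about the world's z in degrees; "jaw": the gripper command: -1 is shut, 1 is fully open, values between are in proportion. A call has exactly 5 rows; each row is the pose to reach, as a shift and turn from the pose commanded when the call began; what a row does not reach only later rows make up. A row lasts 1/12 s, in which the tool goes at most 41.7 mm and 7.16 degrees, less where a joint would pass 70% of its speed; a pose out of reach is approached as far as the arm can. A call with a gripper value outside its range is refused whole. The fingers move at their own pace and stop on an object; "squeeze" is the grip in N (left out, the last holds). Time passes only in rows, so rows that repeat a pose let the fingers close, or fill a call up. It gives the time, the measured TCP pose, the force, the opening and the grip force at its end, in the units of the state.
- status.state(): the state, without advancing time (a new reading comes with each control period).
- get_image(name): name is "scene" or "top" or "wrist"; returns the picture (384x512x3 uint8, red, green, blue); there is no depth.
- get_calibration(name): a dict with "fx", "fy", "cx", "cy" (pixels), "extrinsics" (4x4, takes a point from camera to world coordinates); the wrist camera has in their place "T_tool_cam" (4x4, takes a point from camera to tool coordinates, whose origin is the TCP and whose axes are the flange's). Camera axes: x right, y up, looking along -z (the intrinsics and any distortion apply to the point x, -y, -z); pixel columns grow to the right and rows downward; lengths in m; the calibration is good to about 2 mm. A picture is of the moment at which its call begins: read the wrist's pose just before it. get_calibration takes no time and is no camera call.
- ticket.finish_job(): hands the job in; it is judged then, once.
The state is a dict: "clock": time; "qpos": joint angles; "joint_velocities": joint speeds; "joint_efforts": joint torques, N m; "tcp_pos": TCP position; "tcp_rot": TCP orientation; "force": force on the tool from outside, world axes, zero at the start; "moment": the same for the moment, N m; "gripper_width": opening from 0.0 (shut) to 1.0 (fully open); "gripper_force": force on a finger pad.
Only numpy, scipy, OpenCV 4.12 (cv2) and the standard library are available. Lean on these libraries where they do the work, as an engineer would, in place of code of your own. Each camera call takes 0.05 s, during which the arm holds its last target. There are 200 camera calls.

## Task

Check in the specimen pots: stand or lay every capped pot from the desk in the upright hopper, and once they are all in, pull the hopper forward to its stop so that the pots tip out into the courier box in front of it. Then swing the hopper fully back upright and close the box's lid completely over the pots. The pots are brittle, so grip them gently (about 20 N), and leave the other things on the desk where they are.

Things in the scene. Friction and masses are not known exactly. Their poses are not given: they have to be found in the camera images.
- pot1: capped specimen pot, standing on the desk at the start: white cylinder 31 mm in diameter with an eight-sided screw cap 35 mm across its flats from 34 to 46 mm height; 46 mm tall in all, 30 to 65 g; origin at the centre of its underside, z towards the cap. Brittle: gripping it with up to 25 N is safe, much more cracks it (the two pads' forces on it together must stay below 60 N). If it falls over it may still be used. Absent in some runs
- pot2: capped specimen pot, standing on the desk at the start: white cylinder 31 mm in diameter with an eight-sided screw cap 35 mm across its flats from 34 to 46 mm height; 46 mm tall in all, 30 to 65 g; origin at the centre of its underside, z towards the cap. Brittle: gripping it with up to 25 N is safe, much more cracks it (the two pads' forces on it together must stay below 60 N). If it falls over it may still be used. Absent in some runs
- pot3: capped specimen pot, standing on the desk at the start: white cylinder 31 mm in diameter with an eight-sided screw cap 35 mm across its flats from 34 to 46 mm height; 46 mm tall in all, 30 to 65 g; origin at the centre of its underside, z towards the cap. Brittle: gripping it with up to 25 N is safe, much more cracks it (the two pads' forces on it together must stay below 60 N). If it falls over it may still be used. Absent in some runs
- pot4: capped specimen pot, standing on the desk at the start: white cylinder 31 mm in diameter with an eight-sided screw cap 35 mm across its flats from 34 to 46 mm height; 46 mm tall in all, 30 to 65 g; origin at the centre of its underside, z towards the cap. Brittle: gripping it with up to 25 N is safe, much more cracks it (the two pads' forces on it together must stay below 60 N). If it falls over it may still be used. Absent in some runs
- pot5: capped specimen pot, standing on the desk at the start: white cylinder 31 mm in diameter with an eight-sided screw cap 35 mm across its flats from 34 to 46 mm height; 46 mm tall in all, 30 to 65 g; origin at the centre of its underside, z towards the cap. Brittle: gripping it with up to 25 N is safe, much more cracks it (the two pads' forces on it together must stay below 60 N). If it falls over it may still be used. Absent in some runs
- hopper (a joint): tilt of the aluminium rocker hopper in rad: 0 upright (home, its opening up), growing as it is pulled forward (towards the front of the station, -x of its points), 1.9 at its stop. It turns about a level axis (hopper_pivot). Light friction and damping (a few N at the handle, 0.25 N m plus 0.5 N m s/rad); it leans back to home by its own weight when nearly upright and stays down at the stop when tipped past the top
- hopper_in (a point): centre of the hopper's inner floor, turning with the hopper. Inside, the floor measures 90 mm (x) by 220 mm (y); walls 4 mm thick rise 71 mm above the floor; the front wall (at -x) leans 30 degrees outwards, the others are upright. When the hopper is upright x points to its back (away from the courier box), z up, and this point is 164 mm above the desk
- hopper_handle (a point): middle of the hopper's handle, a round steel bar 12 mm in diameter and 170 mm long along the hopper's y, 32 mm above and 32 mm behind its back rim (the posts at its ends leave the rest free); 126 mm in x and 107 mm in z from the pivot with the hopper upright (267 mm above the desk); turns with the hopper, always reachable from above
- hopper_pivot (a point): fixed point on the hopper's pivot axis, which lies along this point's y at the hopper's lower front edge, 160 mm above the desk, at the middle of its width. Its x points to the back of the station, z up; pulling the hopper forward swings the handle up and over towards -x
- box_in (a point): centre of the inner floor of the courier box in front of the hopper, fixed to the station (same axes as hopper_pivot), 115 mm in front of the pivot and 13 mm above the desk. Inside 170 mm (x) by 230 mm (y), walls 5 mm thick, rim 100 mm above the desk. Pots tip into it from the hopper's front lip
- lid (a joint): angle of the courier box's lid in rad: 0 shut, about 1.7 to 1.95 at the start (standing open, leaning a little away from the hopper), 2.0 at most. Its hinge is the box's front rim (away from the hopper); friction of 0.22 N m makes it stay where it is left
- lid_hinge (a point): middle of the lid's hinge line, which lies along this point's y, 100 mm above the desk; turns with the lid: x points along the lid to its free edge, z out of its outer face (the top when shut)
- lid_edge (a point): middle of the lid's free edge on the outer face, 176 mm from the hinge; the lid is 240 mm wide and 6 mm thick. When shut, this edge lies 15 mm behind and about 130 mm below the top of the upright hopper's leaning front wall, so press the last bit down near the lid's middle, where there is room
- label_roll: roll of labels, disc 52 mm in diameter and 28 mm high, lying among the pots; bystander; origin at the centre of its underside
- stapler: stapler 125 x 34 x 48 mm, bystander; origin under its centre, long along x
- marker: square-bodied marker pen 120 x 13 x 13 mm, bystander; origin under its centre, long along x
- mouse: computer mouse 105 x 60 x 34 mm, bystander; origin under its centre
- swab_jar: glass jar with a steel lid, 84 mm in diameter, 89 mm high, bystander; origin at the centre of its underside
- stamp: hand stamp, 55 x 30 mm foot, 55 mm high, bystander; origin under its centre
Things that resemble listed ones, but are neither listed nor needed, are in the scene too. Leave any red look-alike of the pot3 alone. What is shaped like the pot2 but purple is not meant.

How it is judged (in metres and radians):
On the way, in this order (a step that is already met when the one before it is completed fails the run):
1. every pot is in the upright hopper (x of pot1 in the frame of hopper_in between -0.085 and 0.085 m and y of pot1 in the frame of hopper_in between -0.113 and 0.113 m and z of pot1 in the frame of hopper_in between -0.01 and 0.08 m and x of pot2 in the frame of hopper_in between -0.085 and 0.085 m and y of pot2 in the frame of hopper_in between -0.113 and 0.113 m and z of pot2 in the frame of hopper_in between -0.01 and 0.08 m and x of pot3 in the frame of hopper_in between -0.085 and 0.085 m and y of pot3 in the frame of hopper_in between -0.113 and 0.113 m and z of pot3 in the frame of hopper_in between -0.01 and 0.08 m and x of pot4 in the frame of hopper_in between -0.085 and 0.085 m and y of pot4 in the frame of hopper_in between -0.113 and 0.113 m and z of pot4 in the frame of hopper_in between -0.01 and 0.08 m and x of pot5 in the frame of hopper_in between -0.085 and 0.085 m and y of pot5 in the frame of hopper_in between -0.113 and 0.113 m and z of pot5 in the frame of hopper_in between -0.01 and 0.08 m and value of joint hopper below 0.08 rad), for 0.2 s.
2. the hopper is pulled forward to its stop (value of joint hopper above 1.8 rad), for 0.2 s.
3. every pot is in the courier box and the hopper is back upright (x of pot1 in the frame of box_in between -0.09 and 0.09 m and y of pot1 in the frame of box_in between -0.118 and 0.118 m and z of pot1 in the frame of box_in between -0.01 and 0.086 m and x of pot2 in the frame of box_in between -0.09 and 0.09 m and y of pot2 in the frame of box_in between -0.118 and 0.118 m and z of pot2 in the frame of box_in between -0.01 and 0.086 m and x of pot3 in the frame of box_in between -0.09 and 0.09 m and y of pot3 in the frame of box_in between -0.118 and 0.118 m and z of pot3 in the frame of box_in between -0.01 and 0.086 m and x of pot4 in the frame of box_in between -0.09 and 0.09 m and y of pot4 in the frame of box_in between -0.118 and 0.118 m and z of pot4 in the frame of box_in between -0.01 and 0.086 m and x of pot5 in the frame of box_in between -0.09 and 0.09 m and y of pot5 in the frame of box_in between -0.118 and 0.118 m and z of pot5 in the frame of box_in between -0.01 and 0.086 m and value of joint hopper below 0.08 rad), for 0.2 s.
4. the lid is shut (value of joint lid below 0.05 rad), for 0.2 s.
At the end, for the whole second after the job is handed in: Every pot lies at rest in the courier box (between its walls, not above the rim), the hopper is upright (within 0.08 rad of home) and the lid is shut (within 0.05 rad) (all of step 3 and value of joint lid below 0.05 rad and linear speed of each of pot1, pot2, pot3, pot4, pot5 below 0.05 m/s); the robot touches nothing.
It fails at once if a pot is squeezed or pressed by the fingers with more than 60 N in all (both pads together) (contact force between the fingers and pot1 above 60 N or contact force between the fingers and pot2 above 60 N or contact force between the fingers and pot3 above 60 N or contact force between the fingers and pot4 above 60 N or contact force between the fingers and pot5 above 60 N).
It fails at once if a bystander is moved by more than 40 mm (distance of any of label_roll, stapler, marker, mouse, swab_jar, stamp from where it was at the start of the episode above 0.04 m).
Of pot1, pot2, pot3, pot4, pot5 only 3 to 5 are there at a start; the rules pass over those that are not, and their reading is None.
At some moment in a run one of pot1, pot2, pot3, pot4, pot5 may be knocked a few centimetres aside while the robot is not near it.
Once in a run the grip may slacken for a moment while it holds something.
It also fails if it takes over 210 s, if anything falls off the work surface, if the arm or the gripper's body presses on something with over 40 N, if the wrist force passes 120 N, or if a joint passes its speed limit or range.

## Working session

There is one attempt and no reset: what is moved stays moved. The work goes in short steps, Python scripts to look and compute and a tool call to move; the robot and the scene stay as the last step left them, time stands still between calls to the robot, and variables do not carry over. Pictures are saved under pics/ and viewed, at most 14 in all, crops included, and the job is handed in when it is done.

Besides the shell and the picture viewer there is one more tool, called after "Emit:" by a JSON object that holds its "api" and its "payload". servo_tool: Moves the arm, as the interface text tells. Its arguments: {"type":"object","properties":{"rows":{"type":"array"},"squeeze":{"type":"number"}},"required":["rows"]}

```bash
mkdir -p pics
cat > h.py <<'E'
import numpy as np, cv2
from rig import status, get_image, get_calibration, ticket
from scipy.spatial.transform import Rotation as Ro
def save(n,f): 
    im=get_image(n); cv2.imwrite('pics/'+f,im[:,:,::-1]); return im
def ray(n,u,v,st=None):
    c=get_calibration(n)
    if n=='wrist':
        st=st or status.state(); T=np.eye(4); T[:3,3]=st['tcp_pos']; T[:3,:3]=Ro.from_euler('xyz',st['tcp_rot'],degrees=True).as_matrix(); E=T@np.array(c['T_tool_cam'])
    else: E=np.array(c['extrinsics'])
    d=np.array([(u-c['cx'])/c['fx'],-(v-c['cy'])/c['fy'],-1]); return E[:3,3],E[:3,:3]@d
def pt(n,u,v,z,st=None):
    o,d=ray(n,u,v,st); return o+d*(z-o[2])/d[2]
E
python3 - <<'E'
from h import *
print(status.state())
for n in('scene','top','wrist'): save(n,n+'0.png'); print(n,get_calibration(n))
E
```

```text
{'clock': 0.0, 'qpos': array([70.51853632, 23.59999708, -0.72984817, 91.50362728,  0.32152143,
       64.98959083, -4.70944322]), 'joint_velocities': array([-0.02662981, -0.00043409, -0.01345478, -0.03823013, -0.03176327,
        0.01482786,  0.05915901]), 'joint_efforts': array([-4.60390165e-04, -5.87951410e+01,  6.41349703e-01, -2.91067064e+01,
       -5.40304289e-02,  1.85177510e-02,  1.32855021e-04]), 'tcp_pos': array([ 0.16763689, -0.60157816,  0.22181217]), 'tcp_rot': array([-1.79909062e+02,  6.45645452e-03,  1.55772362e+01]), 'force': array([-0.62993084, -0.91763982, -0.55253005]), 'moment': array([-0.07560732,  0.00719083,  0.0105478 ]), 'gripper_force': 0.0, 'gripper_width': 1.0011256598458935}
scene {'fx': 416.79942805732674, 'fy': 416.79942805732674, 'cx': 255.19220512994565, 'cy': 193.74925933674933, 'extrinsics': array([[ 0.47564581, -0.60740929,  0.63625075,  1.28137215],
       [ 0.87962743,  0.33179594, -0.34083285, -0.50986093],
       [-0.00408037,  0.72177933,  0.69211122,  0.96362666],
       [ 0.        ,  0.        ,  0.        ,  1.        ]])}
top {'fx': 431.43457028698816, 'fy': 431.43457028698816, 'cx': 253.8964330778084, 'cy': 196.57065840658228, 'extrinsics': array([[-0.02407873,  0.9939624 , -0.10704652,  0.38134759],
       [-0.99968083, -0.02475855, -0.00502613, -0.14603842],
       [-0.0076461 ,  0.10689133,  0.99424131,  1.66251436],
       [ 0.        ,  0.        ,  0.        ,  1.        ]])}
wrist {'fx': 320.14449920776667, 'fy': 320.14449920776667, 'cx': 257.30533882657545, 'cy': 191.0039925920965, 'T_tool_cam': array([[ 1.12448615e-03,  9.55829326e-01,  2.93920117e-01,
         8.16001885e-02],
       [ 9.99999160e-01, -8.85145572e-04, -9.47322389e-04,
        -9.54291648e-05],
       [-6.45316431e-04,  2.93920935e-01, -9.55829518e-01,
        -1.62846985e-01],
       [ 0.00000000e+00,  0.00000000e+00,  0.00000000e+00,
         1.00000000e+00]])}
```

View pics/scene0.png

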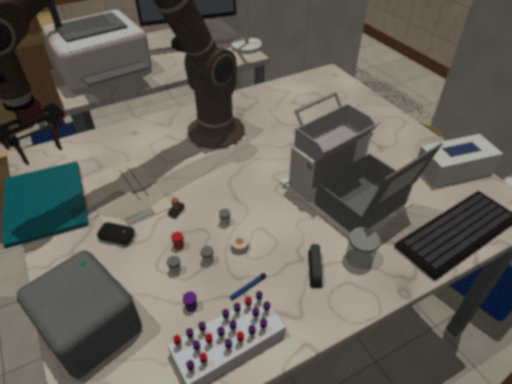

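View pics/top0.png

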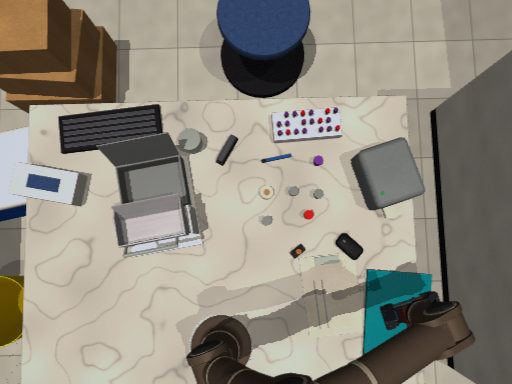

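The scene shows three white-grey pots at scene (224,215), (207,253) and (173,263), which are top (266,220), (293,191) and (318,194). The other candidates are the red one at top (308,214), the purple one at (318,160), and the label roll with its hole at (266,192). I'm confirming this in an enlarged crop of both areas.

Run:
```python
from h import *
a=cv2.imread('pics/top0.png')
p=cv2.resize(a[140:270,240:370],(520,520),interpolation=cv2.INTER_CUBIC); cv2.imwrite('pics/c1.png',p)
h=cv2.resize(a[120:264,80:224],(576,576),interpolation=cv2.INTER_CUBIC); cv2.imwrite('pics/c2.png',h)
for n,l in(('top',[(266,220),(293,191),(318,194),(308,214),(318,160),(266,192)]),('scene',[(224,212),(207,250),(173,260),(178,237)])):
  for u,v in l: print(n,u,v,pt(n,u,v,.04).round(3))
```

```text
top 266 220 [ 0.466 -0.181  0.04 ]
top 293 191 [ 0.574 -0.286  0.04 ]
top 318 194 [ 0.56 -0.38  0.04]
top 308 214 [ 0.485 -0.34   0.04 ]
top 318 160 [ 0.69  -0.386  0.04 ]
top 266 192 [ 0.572 -0.184  0.04 ]
scene 224 212 [ 0.458 -0.177  0.04 ]
scene 207 250 [ 0.568 -0.282  0.04 ]
scene 173 260 [ 0.555 -0.379  0.04 ]
scene 178 237 [ 0.484 -0.337  0.04 ]
```

View pics/c1.png

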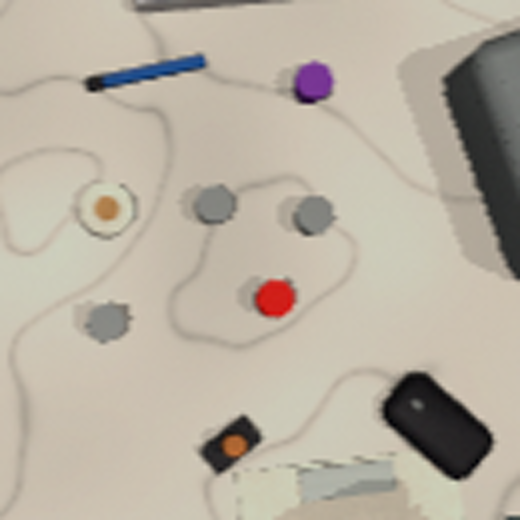

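View pics/c2.png

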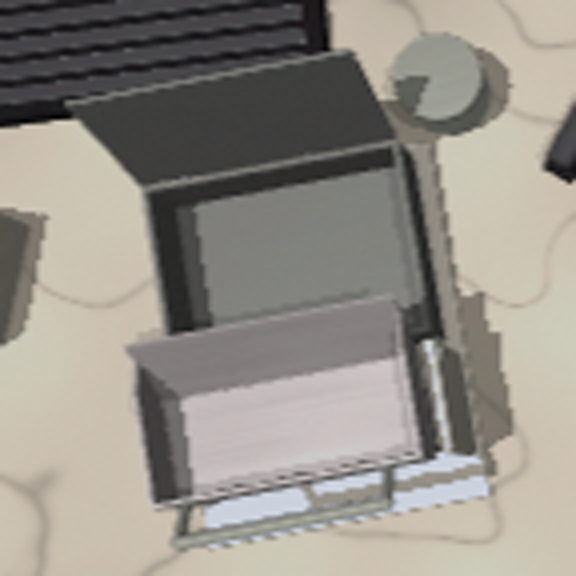

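The crop confirms three grey-capped pots, at crop (215,203), (314,215) and (107,322). The red one (275,298), the purple one (313,82) and the label roll (107,208) stay. The hopper's back rim runs (155,503)-(425,455), its handle (180,542)-(390,505), and the lid's hinge (148,187)-(395,145).

Run:
```python
from h import *
f=lambda u,v,z:pt('top',80+u/4,120+v/4,z).round(3)
for nm,u,v,z in[('backL',155,503,.235),('backR',425,455,.235),('frL',130,348,.235),('frR',398,297,.235),('hL',180,542,.267),('hR',390,505,.267),('hinL',148,187,.1),('hinR',395,145,.1),('flL',180,395,.164),('flfrR',408,357,.164),('flbR',418,455,.164)]: print(nm,f(u,v,z))
b=f(155,503,.235)-f(425,455,.235); print(np.degrees(np.arctan2(b[1],b[0])))
b=f(148,187,.1)-f(395,145,.1); print(np.degrees(np.arctan2(b[1],b[0])))
# pots by mask, both views
a=cv2.imread('pics/top0.png')[165:240,250:345].astype(int)
m=((a.max(2)-a.min(2)<22)&(a.max(2)<165)).astype(np.uint8)
n,l,s,c=cv2.connectedComponentsWithStats(m)
for i in range(1,n):
  if s[i,4]>25: u,v=c[i]+[250,165]; print(s[i],u,v,pt('top',u,v,.046).round(4))
```

```text
backL [0.383 0.31  0.235]
backR [0.417 0.087 0.235]
frL [0.512 0.332 0.235]
frR [0.549 0.109 0.235]
hL [0.352 0.28  0.267]
hR [0.377 0.111 0.267]
hinL [0.672 0.363 0.1  ]
hinR [0.706 0.135 0.1  ]
flL [0.476 0.312 0.164]
flfrR [0.504 0.113 0.164]
flbR [0.419 0.105 0.164]
98.66891825203874
98.4816057940293
[38 21 12 11 93] 293.0860215053763 190.8709677419355 [ 0.5733 -0.2861  0.046 ]
[63 24 11 10 84] 317.70238095238096 193.60714285714286 [ 0.5606 -0.3784  0.046 ]
[11 51 12 10 87] 266.4942528735632 220.11494252873564 [ 0.4655 -0.1829  0.046 ]
[86 68  9  7 50] 340.78 236.36 [ 0.3983 -0.4579  0.046 ]
```

Emit:
{"api": "servo_tool", "payload": {"rows": [{"tx": 0.02, "ty": 0.03, "tz": 0, "twist": -3, "jaw": 0.6}, {"tx": 0.04, "ty": 0.06, "tz": 0, "twist": -7, "jaw": 0.6}, {"tx": 0.06, "ty": 0.09, "tz": 0, "twist": -7, "jaw": 0.6}, {"tx": 0.08, "ty": 0.12, "tz": 0, "twist": -7, "jaw": 0.6}, {"tx": 0.1, "ty": 0.15, "tz": 0, "twist": -7, "jaw": 0.6}], "squeeze": 20}}

```text
clock: 0.57
tcp_pos: [0.2683, -0.4504, 0.2224]
tcp_rot: [-180.0, 0.0, 8.6]
force: [0.2, 0.1, 0.0]
gripper_width: 0.801
gripper_force: 0.0
```

Emit:
{"api": "servo_tool", "payload": {"rows": [{"tx": 0.02, "ty": 0.03, "tz": 0, "twist": 0, "jaw": 0.6}, {"tx": 0.04, "ty": 0.06, "tz": 0, "twist": 0, "jaw": 0.6}, {"tx": 0.06, "ty": 0.09, "tz": 0, "twist": 0, "jaw": 0.6}, {"tx": 0.08, "ty": 0.12, "tz": 0, "twist": 0, "jaw": 0.6}, {"tx": 0.1, "ty": 0.15, "tz": 0, "twist": 0, "jaw": 0.6}]}}

```text
clock: 0.98
tcp_pos: [0.3683, -0.3004, 0.2227]
tcp_rot: [180.0, 0.0, 8.6]
force: [0.6, 0.2, 0.6]
gripper_width: 0.8
gripper_force: 0.0
```

Emit:
{"api": "servo_tool", "payload": {"rows": [{"tx": 0.03, "ty": 0.03, "tz": -0.02, "twist": 0, "jaw": 0.6}, {"tx": 0.06, "ty": 0.06, "tz": -0.04, "twist": 0, "jaw": 0.6}, {"tx": 0.08, "ty": 0.09, "tz": -0.06, "twist": 0, "jaw": 0.6}, {"tx": 0.095, "ty": 0.12, "tz": -0.08, "twist": 0, "jaw": 0.6}, {"tx": 0.095, "ty": 0.12, "tz": -0.08, "twist": 0, "jaw": 0.6}]}}

```text
clock: 1.4
tcp_pos: [0.464, -0.1754, 0.1397]
tcp_rot: [-179.7, 0.1, 9.0]
force: [0.3, -0.6, 0.5]
gripper_width: 0.804
gripper_force: 0.0
```

```bash
cat >> h.py <<'E'
def pots(zc=.046,out=None):
    st=status.state(); a=get_image('wrist')
    if out: cv2.imwrite(out,a[:,:,::-1])
    a=a.astype(int); m=((a.max(2)-a.min(2)<22)&(a.max(2)<165)&(a.max(2)>70)).astype(np.uint8)
    n,l,s,c=cv2.connectedComponentsWithStats(m)
    for i in range(1,n):
        if 400<s[i,4]: print(s[i],pt('wrist',c[i][0],c[i][1],zc,st).round(4))
    print(st['tcp_pos'].round(4),st['tcp_rot'].round(1),st['clock'].__round__(1))
E
python3 -c "
from h import *
pots(out='pics/w1.png')"
```

```text
[     0      0    512    309 119076] [ 0.5114 -0.1638  0.046 ]
[ 149  342  217   42 8081] [ 0.2877 -0.2036  0.046 ]
[ 0.464  -0.1754  0.1397] [-1.797e+02  1.000e-01  9.000e+00] 1.4
```

View pics/w1.png

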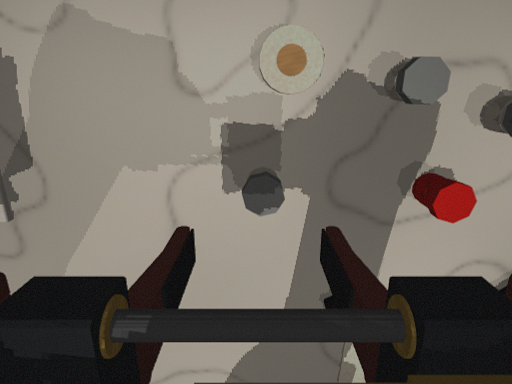

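The wrist picture shows the first pot's cap at about (264,195) between the fingers, the label roll at (292,60), another pot at (424,80) and the red one at (455,202).

```bash
python3 -c "
from h import *
for u,v in((264,195),(424,80),(455,202)): print(pt('wrist',u,v,.046).round(4))
for u,v in((224,212),(207,250),(173,260)): print(pt('scene',u,v,.042).round(4))"
```

```text
[ 0.463  -0.1824  0.046 ]
[ 0.5724 -0.2871  0.046 ]
[ 0.4824 -0.3432  0.046 ]
[ 0.4593 -0.178   0.042 ]
[ 0.5697 -0.2829  0.042 ]
[ 0.557  -0.3788  0.042 ]
```

Emit:
{"api": "servo_tool", "payload": {"rows": [{"tx": 0.001, "ty": -0.001, "tz": -0.03, "twist": 0, "jaw": 0.6}, {"tx": 0.001, "ty": -0.001, "tz": -0.06, "twist": 0, "jaw": 0.6}, {"tx": 0.001, "ty": -0.001, "tz": -0.09, "twist": 0, "jaw": 0.6}, {"tx": 0.001, "ty": -0.001, "tz": -0.115, "twist": 0, "jaw": 0.6}, {"tx": 0.001, "ty": -0.001, "tz": -0.136, "twist": 0, "jaw": 0.6}]}}

```text
clock: 1.87
tcp_pos: [0.4627, -0.1846, 0.0054]
tcp_rot: [180.0, 0.1, 8.5]
force: [0.5, -0.5, -1.0]
gripper_width: 0.798
gripper_force: 0.0
```

Emit:
{"api": "servo_tool", "payload": {"rows": [{"tx": 0, "ty": 0, "tz": 0, "twist": 0, "jaw": 0.6}, {"tx": 0, "ty": 0, "tz": 0, "twist": 0, "jaw": -0.2}, {"tx": 0, "ty": 0, "tz": 0, "twist": 0, "jaw": -0.5}, {"tx": 0, "ty": 0, "tz": 0, "twist": 0, "jaw": -0.7}, {"tx": 0, "ty": 0, "tz": 0, "twist": 0, "jaw": -0.7}], "squeeze": 20}}

```text
clock: 2.28
tcp_pos: [0.4647, -0.1836, 0.0082]
tcp_rot: [179.9, -0.1, 8.6]
force: [0.5, 0.3, 3.2]
gripper_width: 0.539
gripper_force: 20.3
```

Emit:
{"api": "servo_tool", "payload": {"rows": [{"tx": 0, "ty": 0, "tz": 0, "twist": 0, "jaw": -0.7}, {"tx": 0, "ty": 0, "tz": 0, "twist": 0, "jaw": -0.7}, {"tx": 0, "ty": 0, "tz": 0, "twist": 0, "jaw": -0.7}, {"tx": 0, "ty": 0, "tz": 0.02, "twist": 0, "jaw": -0.7}, {"tx": 0, "ty": 0, "tz": 0.04, "twist": 0, "jaw": -0.7}]}}

```text
clock: 2.7
tcp_pos: [0.4631, -0.1828, 0.0469]
tcp_rot: [-180.0, 0.1, 8.6]
force: [0.5, -0.4, -0.8]
gripper_width: 0.532
gripper_force: 20.0
```

```bash
python3 -c "
from h import *
a=get_image('wrist')[100:384,120:400,::-1]
s=get_image('scene')[130:330,150:350,::-1]
cv2.imwrite('pics/w2.png',np.hstack([cv2.resize(a,(400,400)),cv2.resize(s,(400,400))]))"
```

```text
(no output)
```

View pics/w2.png

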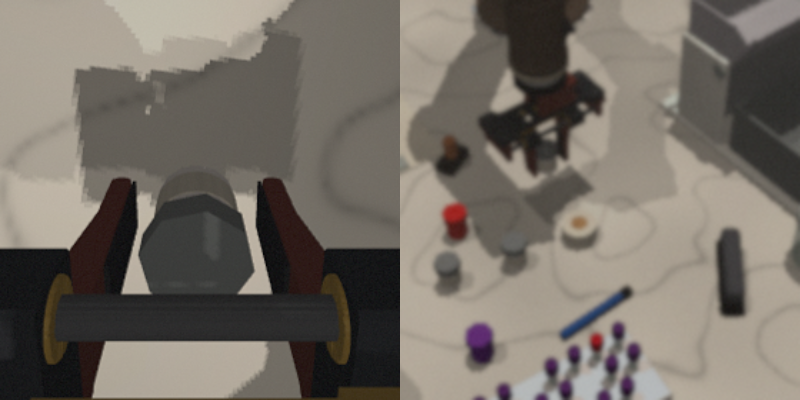

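The pot is held upright by its body between the pads. The opening reading is nonlinear. I'm carrying it to the far (+y) end of the hopper.

Emit:
{"api": "servo_tool", "payload": {"rows": [{"tx": 0, "ty": 0.01, "tz": 0.035, "twist": 0, "jaw": -0.7}, {"tx": 0, "ty": 0.025, "tz": 0.07, "twist": 0, "jaw": -0.7}, {"tx": 0, "ty": 0.04, "tz": 0.105, "twist": 0, "jaw": -0.7}, {"tx": 0, "ty": 0.06, "tz": 0.14, "twist": 0, "jaw": -0.7}, {"tx": 0, "ty": 0.08, "tz": 0.175, "twist": 0, "jaw": -0.7}]}}

```text
clock: 3.22
tcp_pos: [0.4632, -0.1025, 0.2231]
tcp_rot: [180.0, 0.0, 8.5]
force: [1.8, -0.1, -0.9]
gripper_width: 0.535
gripper_force: 20.0
```

Emit:
{"api": "servo_tool", "payload": {"rows": [{"tx": 0, "ty": 0.02, "tz": 0.03, "twist": 0, "jaw": -0.7}, {"tx": -0.005, "ty": 0.045, "tz": 0.055, "twist": 0, "jaw": -0.7}, {"tx": -0.01, "ty": 0.08, "tz": 0.065, "twist": 0, "jaw": -0.7}, {"tx": -0.01, "ty": 0.12, "tz": 0.065, "twist": 0, "jaw": -0.7}, {"tx": -0.01, "ty": 0.16, "tz": 0.065, "twist": 0, "jaw": -0.7}]}}

```text
clock: 3.63
tcp_pos: [0.4537, 0.058, 0.2877]
tcp_rot: [179.9, -0.2, 8.5]
force: [1.9, 0.5, 0.0]
gripper_width: 0.53
gripper_force: 20.0
```

Emit:
{"api": "servo_tool", "payload": {"rows": [{"tx": -0.003, "ty": 0.04, "tz": 0, "twist": 0, "jaw": -0.7}, {"tx": -0.006, "ty": 0.08, "tz": 0, "twist": 0, "jaw": -0.7}, {"tx": -0.01, "ty": 0.12, "tz": 0, "twist": 0, "jaw": -0.7}, {"tx": -0.014, "ty": 0.16, "tz": 0, "twist": 0, "jaw": -0.7}, {"tx": -0.018, "ty": 0.195, "tz": 0, "twist": 0, "jaw": -0.7}]}}

```text
clock: 4.05
tcp_pos: [0.435, 0.2543, 0.2865]
tcp_rot: [-180.0, -0.0, 8.6]
force: [0.1, 0.1, -1.2]
gripper_width: 0.531
gripper_force: 20.0
```

```bash
python3 -c "
from h import *
s=status.state();print(s['tcp_pos'],s['tcp_rot'],s['gripper_width'])
a=get_image('wrist')[:,:,::-1]
t=get_image('top')[120:264,80:224,::-1]
cv2.imwrite('pics/w3.png',np.hstack([cv2.resize(a,(400,400)),cv2.resize(t,(400,400))]))"
```

```text
[0.43496703 0.25431675 0.28652016] [-1.79984214e+02 -2.88770424e-02  8.60768665e+00] 0.5313841893940067
```

View pics/w3.png

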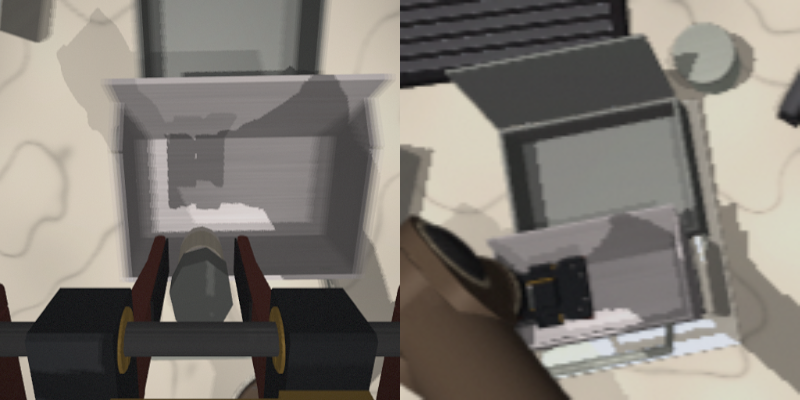

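The wrist view shows the hopper, with its back floor edge at scaled (150,232)-(330,228) and its front floor edge at about y=135. The back rim runs (125,275)-(355,273). I'm casting these to check the centre.

```bash
python3 -c "
from h import *
for u,v,z in((125,277,.235),(355,273,.235),(150,232,.164),(330,228,.164),(168,135,.164),(330,137,.164)): print(pt('wrist',u*1.28,v*.96,z).round(4))"
```

```text
[0.3788 0.3238 0.235 ]
[0.4174 0.1057 0.235 ]
[0.3858 0.3143 0.164 ]
[0.425  0.0969 0.164 ]
[0.4773 0.303  0.164 ]
[0.5047 0.1224 0.164 ]
```

Emit:
{"api": "servo_tool", "payload": {"rows": [{"tx": 0.003, "ty": 0.015, "tz": 0, "twist": 0, "jaw": -0.7}, {"tx": 0.003, "ty": 0.015, "tz": -0.03, "twist": 0, "jaw": -0.7}, {"tx": 0.003, "ty": 0.015, "tz": -0.06, "twist": 0, "jaw": -0.7}, {"tx": 0.003, "ty": 0.015, "tz": -0.09, "twist": 0, "jaw": -0.7}, {"tx": 0.003, "ty": 0.015, "tz": -0.105, "twist": 0, "jaw": -0.7}]}}

```text
clock: 4.57
tcp_pos: [0.4375, 0.2649, 0.1781]
tcp_rot: [179.9, 0.2, 8.5]
force: [-0.5, -1.3, 0.3]
gripper_width: 0.535
gripper_force: 20.0
```

Emit:
{"api": "servo_tool", "payload": {"rows": [{"tx": 0, "ty": 0, "tz": -0.004, "twist": 0, "jaw": -0.7}, {"tx": 0, "ty": 0, "tz": -0.007, "twist": 0, "jaw": -0.7}, {"tx": 0, "ty": 0, "tz": -0.007, "twist": 0, "jaw": -0.7}, {"tx": 0, "ty": 0, "tz": -0.007, "twist": 0, "jaw": -0.7}, {"tx": 0, "ty": 0, "tz": -0.007, "twist": 0, "jaw": -0.7}]}}

```text
clock: 4.98
tcp_pos: [0.4395, 0.2673, 0.1759]
tcp_rot: [-180.0, -0.1, 8.6]
force: [0.5, 0.3, -0.2]
gripper_width: 0.533
gripper_force: 20.0
```

Emit:
{"api": "servo_tool", "payload": {"rows": [{"tx": 0, "ty": 0, "tz": 0, "twist": 0, "jaw": 0.2}, {"tx": 0, "ty": 0, "tz": 0, "twist": 0, "jaw": 0.35}, {"tx": 0, "ty": 0, "tz": 0, "twist": 0, "jaw": 0.35}, {"tx": 0, "ty": 0, "tz": 0, "twist": 0, "jaw": 0.35}, {"tx": 0, "ty": 0, "tz": 0.02, "twist": 0, "jaw": 0.35}]}}

```text
clock: 5.4
tcp_pos: [0.4373, 0.2656, 0.1921]
tcp_rot: [179.9, 0.3, 8.6]
force: [-1.4, -0.6, -0.7]
gripper_width: 0.673
gripper_force: 0.0
```

Emit:
{"api": "servo_tool", "payload": {"rows": [{"tx": 0, "ty": 0, "tz": 0.02, "twist": 0, "jaw": 0.35}, {"tx": 0, "ty": 0, "tz": 0.045, "twist": 0, "jaw": 0.35}, {"tx": 0, "ty": 0, "tz": 0.075, "twist": 0, "jaw": 0.4}, {"tx": 0, "ty": 0, "tz": 0.1, "twist": 0, "jaw": 0.5}, {"tx": 0, "ty": -0.03, "tz": 0.1, "twist": 0, "jaw": 0.6}]}}

```text
clock: 5.82
tcp_pos: [0.4394, 0.2431, 0.2998]
tcp_rot: [-179.7, -0.4, 9.0]
force: [0.5, 0.2, -0.1]
gripper_width: 0.782
gripper_force: 0.0
```

```bash
python3 -c "
from h import *
a=get_image('wrist')[:,:,::-1]
t=get_image('top')[140:270,240:370,::-1]
cv2.imwrite('pics/w4.png',np.hstack([cv2.resize(a,(400,400)),cv2.resize(t,(400,400))]))"
```

```text
(no output)
```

View pics/w4.png

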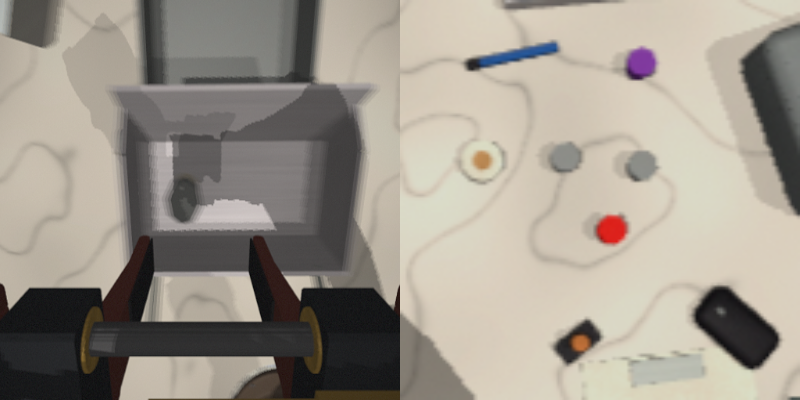

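Pot 1 stands in the hopper at scaled wrist (182,198), and the other two pots haven't moved. Next is pot B.

Emit:
{"api": "servo_tool", "payload": {"rows": [{"tx": 0, "ty": -0.035, "tz": 0, "twist": 0, "jaw": 0.6}, {"tx": 0.005, "ty": -0.07, "tz": 0, "twist": 0, "jaw": 0.6}, {"tx": 0.01, "ty": -0.105, "tz": 0, "twist": 0, "jaw": 0.6}, {"tx": 0.02, "ty": -0.14, "tz": 0, "twist": 0, "jaw": 0.6}, {"tx": 0.03, "ty": -0.175, "tz": 0, "twist": 0, "jaw": 0.6}]}}

```text
clock: 6.33
tcp_pos: [0.4686, 0.0605, 0.2946]
tcp_rot: [180.0, -0.0, 8.6]
force: [0.9, 0.0, 0.3]
gripper_width: 0.798
gripper_force: 0.0
```

Emit:
{"api": "servo_tool", "payload": {"rows": [{"tx": 0.01, "ty": -0.035, "tz": 0, "twist": 0, "jaw": 0.6}, {"tx": 0.02, "ty": -0.07, "tz": -0.01, "twist": 0, "jaw": 0.6}, {"tx": 0.03, "ty": -0.105, "tz": -0.02, "twist": 0, "jaw": 0.6}, {"tx": 0.04, "ty": -0.14, "tz": -0.03, "twist": 0, "jaw": 0.6}, {"tx": 0.05, "ty": -0.175, "tz": -0.04, "twist": 0, "jaw": 0.6}]}}

```text
clock: 6.75
tcp_pos: [0.5189, -0.1146, 0.2539]
tcp_rot: [180.0, 0.0, 8.6]
force: [-0.1, -0.5, 0.4]
gripper_width: 0.799
gripper_force: 0.0
```

Emit:
{"api": "servo_tool", "payload": {"rows": [{"tx": 0.015, "ty": -0.03, "tz": -0.02, "twist": 0, "jaw": 0.6}, {"tx": 0.03, "ty": -0.06, "tz": -0.04, "twist": 0, "jaw": 0.6}, {"tx": 0.04, "ty": -0.09, "tz": -0.06, "twist": 0, "jaw": 0.6}, {"tx": 0.05, "ty": -0.12, "tz": -0.08, "twist": 0, "jaw": 0.6}, {"tx": 0.054, "ty": -0.15, "tz": -0.1, "twist": 0, "jaw": 0.6}]}}

```text
clock: 7.17
tcp_pos: [0.5738, -0.2638, 0.1529]
tcp_rot: [-180.0, -0.0, 8.6]
force: [0.5, -0.2, 0.6]
gripper_width: 0.802
gripper_force: 0.0
```

Emit:
{"api": "servo_tool", "payload": {"rows": [{"tx": 0, "ty": -0.023, "tz": -0.01, "twist": 0, "jaw": 0.6}, {"tx": 0, "ty": -0.023, "tz": -0.02, "twist": 0, "jaw": 0.6}, {"tx": 0, "ty": -0.023, "tz": -0.02, "twist": 0, "jaw": 0.6}, {"tx": 0, "ty": -0.023, "tz": -0.02, "twist": 0, "jaw": 0.6}, {"tx": 0, "ty": -0.023, "tz": -0.02, "twist": 0, "jaw": 0.6}]}}

```text
clock: 7.58
tcp_pos: [0.5735, -0.2843, 0.1353]
tcp_rot: [-180.0, -0.1, 8.7]
force: [-0.2, 0.5, 0.7]
gripper_width: 0.8
gripper_force: 0.0
```

```bash
python3 -c "
from h import *
st=status.state();a=get_image('wrist');cv2.imwrite('pics/w5.png',a[:,:,::-1]);print(st['tcp_pos'])
# grey-cap candidates near expected pixel
v=a.astype(int);m=((v.max(2)-v.min(2)<14)&(v.max(2)<150)).astype(np.uint8)[:260]
n,l,s,c=cv2.connectedComponentsWithStats(m)
for i in range(1,n):
  if 300<s[i,4]<8000: print(s[i],pt('wrist',*c[i],.046,st).round(3))
t=get_image('top')[165:205,280:330].astype(int)
m=((t.max(2)-t.min(2)<22)&(t.max(2)<165)).astype(np.uint8);n,l,s,c=cv2.connectedComponentsWithStats(m)
print([ (s[i,4],c[i]+[280,165]) for i in range(1,n)])"
```

```text
[ 0.57352086 -0.28425445  0.13529035]
[138   8  33  22 435] [ 0.693 -0.189  0.046]
[137 138  50  50 735] [ 0.596 -0.211  0.046]
[176 229  20  31 360] [ 0.517 -0.232  0.046]
[(np.int32(293), array([285.17064846, 185.90443686])), (np.int32(8), array([318.375, 168.5  ])), (np.int32(260), array([323.35769231, 188.28076923])), (np.int32(1), array([282., 174.])), (np.int32(3), array([316., 182.])), (np.int32(2), array([316.5, 187.5])), (np.int32(1), array([315., 191.])), (np.int32(1), array([291., 198.]))]
```

View pics/w5.png

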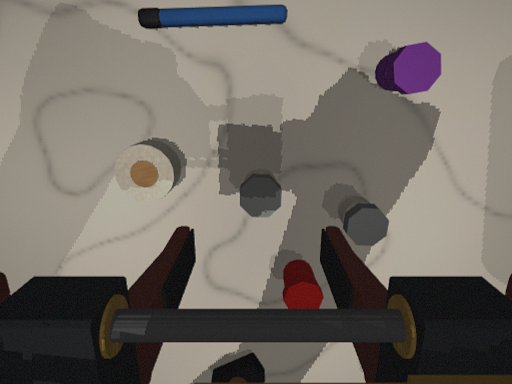

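Pot B's cap is at (262,197), centred between the fingers, pot C is at (365,225), and the red one at (303,290) is clear of the fingers. I'm descending.

Emit:
{"api": "servo_tool", "payload": {"rows": [{"tx": 0, "ty": -0.002, "tz": -0.03, "twist": 0, "jaw": 0.5}, {"tx": 0, "ty": -0.002, "tz": -0.06, "twist": 0, "jaw": 0.5}, {"tx": 0, "ty": -0.002, "tz": -0.09, "twist": 0, "jaw": 0.5}, {"tx": 0, "ty": -0.002, "tz": -0.11, "twist": 0, "jaw": 0.5}, {"tx": 0, "ty": -0.002, "tz": -0.13, "twist": 0, "jaw": 0.5}]}}

```text
clock: 8.1
tcp_pos: [0.5731, -0.2871, 0.0042]
tcp_rot: [180.0, -0.0, 8.6]
force: [0.5, -0.6, 0.4]
gripper_width: 0.753
gripper_force: 0.0
```

Emit:
{"api": "servo_tool", "payload": {"rows": [{"tx": 0, "ty": 0, "tz": 0, "twist": 0, "jaw": 0.5}, {"tx": 0, "ty": 0, "tz": 0, "twist": 0, "jaw": -0.2}, {"tx": 0, "ty": 0, "tz": 0, "twist": 0, "jaw": -0.5}, {"tx": 0, "ty": 0, "tz": 0, "twist": 0, "jaw": -0.7}, {"tx": 0, "ty": 0, "tz": 0, "twist": 0, "jaw": -0.7}], "squeeze": 20}}

```text
clock: 8.52
tcp_pos: [0.5738, -0.2883, 0.0065]
tcp_rot: [179.9, -0.1, 8.6]
force: [-1.4, 0.8, 5.0]
gripper_width: 0.504
gripper_force: 19.3
```

Emit:
{"api": "servo_tool", "payload": {"rows": [{"tx": 0, "ty": 0, "tz": 0, "twist": 0, "jaw": -0.7}, {"tx": 0, "ty": 0, "tz": 0.03, "twist": 0, "jaw": -0.7}, {"tx": 0, "ty": 0, "tz": 0.06, "twist": 0, "jaw": -0.7}, {"tx": 0, "ty": 0, "tz": 0.1, "twist": 0, "jaw": -0.7}, {"tx": 0, "ty": 0, "tz": 0.14, "twist": 0, "jaw": -0.7}]}}

```text
clock: 8.93
tcp_pos: [0.5721, -0.2879, 0.1461]
tcp_rot: [-180.0, 0.1, 8.6]
force: [1.5, -0.5, -0.4]
gripper_width: 0.502
gripper_force: 19.3
```

Emit:
{"api": "servo_tool", "payload": {"rows": [{"tx": -0.005, "ty": 0.02, "tz": 0.03, "twist": 0, "jaw": -0.7}, {"tx": -0.01, "ty": 0.04, "tz": 0.06, "twist": 0, "jaw": -0.7}, {"tx": -0.02, "ty": 0.06, "tz": 0.09, "twist": 0, "jaw": -0.7}, {"tx": -0.03, "ty": 0.085, "tz": 0.115, "twist": 0, "jaw": -0.7}, {"tx": -0.04, "ty": 0.115, "tz": 0.14, "twist": 0, "jaw": -0.7}]}}

```text
clock: 9.35
tcp_pos: [0.532, -0.1733, 0.2867]
tcp_rot: [179.9, -0.1, 8.5]
force: [1.3, -0.1, -0.3]
gripper_width: 0.503
gripper_force: 19.3
```

Emit:
{"api": "servo_tool", "payload": {"rows": [{"tx": -0.01, "ty": 0.038, "tz": 0, "twist": 0, "jaw": -0.7}, {"tx": -0.02, "ty": 0.076, "tz": 0, "twist": 0, "jaw": -0.7}, {"tx": -0.03, "ty": 0.114, "tz": 0, "twist": 0, "jaw": -0.7}, {"tx": -0.04, "ty": 0.152, "tz": 0, "twist": 0, "jaw": -0.7}, {"tx": -0.05, "ty": 0.19, "tz": 0, "twist": 0, "jaw": -0.7}]}}

```text
clock: 9.77
tcp_pos: [0.4818, 0.0184, 0.2854]
tcp_rot: [179.9, -0.1, 8.6]
force: [0.7, 0.2, -0.1]
gripper_width: 0.506
gripper_force: 19.3
```

Emit:
{"api": "servo_tool", "payload": {"rows": [{"tx": -0.01, "ty": 0.038, "tz": 0, "twist": 0, "jaw": -0.7}, {"tx": -0.02, "ty": 0.076, "tz": 0, "twist": 0, "jaw": -0.7}, {"tx": -0.03, "ty": 0.114, "tz": 0, "twist": 0, "jaw": -0.7}, {"tx": -0.035, "ty": 0.152, "tz": 0, "twist": 0, "jaw": -0.7}, {"tx": -0.035, "ty": 0.19, "tz": 0, "twist": 0, "jaw": -0.7}]}}

```text
clock: 10.18
tcp_pos: [0.4464, 0.2086, 0.2856]
tcp_rot: [179.9, -0.1, 8.6]
force: [0.4, 0.4, -0.0]
gripper_width: 0.502
gripper_force: 19.3
```

Emit:
{"api": "servo_tool", "payload": {"rows": [{"tx": 0, "ty": 0, "tz": 0, "twist": 0, "jaw": -0.7}, {"tx": 0, "ty": 0, "tz": -0.03, "twist": 0, "jaw": -0.7}, {"tx": 0, "ty": 0, "tz": -0.06, "twist": 0, "jaw": -0.7}, {"tx": 0, "ty": 0, "tz": -0.09, "twist": 0, "jaw": -0.7}, {"tx": 0, "ty": 0, "tz": -0.1, "twist": 0, "jaw": -0.7}]}}

```text
clock: 10.6
tcp_pos: [0.446, 0.2055, 0.1815]
tcp_rot: [179.9, 0.2, 8.6]
force: [-0.4, -0.3, -0.9]
gripper_width: 0.504
gripper_force: 19.3
```

Emit:
{"api": "servo_tool", "payload": {"rows": [{"tx": 0, "ty": 0, "tz": -0.005, "twist": 0, "jaw": -0.7}, {"tx": 0, "ty": 0, "tz": -0.01, "twist": 0, "jaw": -0.7}, {"tx": 0, "ty": 0, "tz": -0.012, "twist": 0, "jaw": -0.7}, {"tx": 0, "ty": 0, "tz": -0.012, "twist": 0, "jaw": -0.7}, {"tx": 0, "ty": 0, "tz": -0.012, "twist": 0, "jaw": -0.7}]}}

```text
clock: 11.02
tcp_pos: [0.4484, 0.2072, 0.1737]
tcp_rot: [-180.0, -0.1, 8.6]
force: [0.5, 0.3, 0.3]
gripper_width: 0.501
gripper_force: 19.3
```

Emit:
{"api": "servo_tool", "payload": {"rows": [{"tx": 0, "ty": 0, "tz": 0, "twist": 0, "jaw": 0.2}, {"tx": 0, "ty": 0, "tz": 0, "twist": 0, "jaw": 0.35}, {"tx": 0, "ty": 0, "tz": 0, "twist": 0, "jaw": 0.35}, {"tx": 0, "ty": 0, "tz": 0, "twist": 0, "jaw": 0.35}, {"tx": 0, "ty": 0, "tz": 0.02, "twist": 0, "jaw": 0.35}]}}

```text
clock: 11.43
tcp_pos: [0.4462, 0.2058, 0.1902]
tcp_rot: [179.9, 0.3, 8.6]
force: [-0.7, 0.2, -0.1]
gripper_width: 0.68
gripper_force: 0.0
```

Emit:
{"api": "servo_tool", "payload": {"rows": [{"tx": 0, "ty": 0, "tz": 0.02, "twist": 0, "jaw": 0.35}, {"tx": 0, "ty": 0, "tz": 0.045, "twist": 0, "jaw": 0.35}, {"tx": 0, "ty": 0, "tz": 0.075, "twist": 0, "jaw": 0.4}, {"tx": 0, "ty": 0, "tz": 0.1, "twist": 0, "jaw": 0.5}, {"tx": 0, "ty": -0.03, "tz": 0.11, "twist": 0, "jaw": 0.6}]}}

```text
clock: 11.85
tcp_pos: [0.448, 0.1825, 0.3064]
tcp_rot: [-179.8, -0.3, 9.0]
force: [0.8, -0.7, 0.0]
gripper_width: 0.782
gripper_force: 0.0
```

```bash
python3 -c "
from h import *
a=get_image('wrist')[:,:,::-1]
t=get_image('top')[140:270,240:370,::-1]
cv2.imwrite('pics/w6.png',np.hstack([cv2.resize(a,(400,400)),cv2.resize(t,(400,400))]))"
```

```text
(no output)
```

View pics/w6.png

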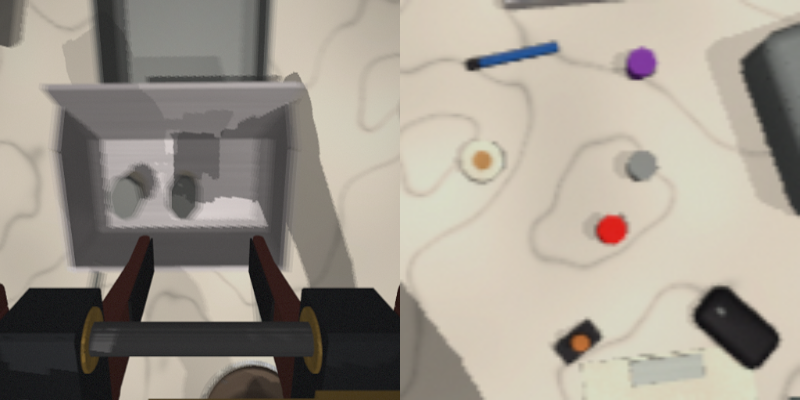

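Two pots stand in the hopper at scaled (125,195) and (183,195). Pot C is still at crop (641,165).

Emit:
{"api": "servo_tool", "payload": {"rows": [{"tx": 0, "ty": -0.038, "tz": 0, "twist": 0, "jaw": 0.6}, {"tx": 0.005, "ty": -0.076, "tz": 0, "twist": 0, "jaw": 0.6}, {"tx": 0.01, "ty": -0.114, "tz": 0, "twist": 0, "jaw": 0.6}, {"tx": 0.02, "ty": -0.152, "tz": 0, "twist": 0, "jaw": 0.6}, {"tx": 0.03, "ty": -0.19, "tz": 0, "twist": 0, "jaw": 0.6}]}}

```text
clock: 12.37
tcp_pos: [0.4775, -0.0146, 0.3025]
tcp_rot: [180.0, -0.0, 8.6]
force: [1.5, 1.3, -0.2]
gripper_width: 0.799
gripper_force: 0.0
```

Emit:
{"api": "servo_tool", "payload": {"rows": [{"tx": 0.01, "ty": -0.038, "tz": 0, "twist": 0, "jaw": 0.6}, {"tx": 0.02, "ty": -0.076, "tz": -0.01, "twist": 0, "jaw": 0.6}, {"tx": 0.03, "ty": -0.114, "tz": -0.02, "twist": 0, "jaw": 0.6}, {"tx": 0.04, "ty": -0.152, "tz": -0.03, "twist": 0, "jaw": 0.6}, {"tx": 0.05, "ty": -0.19, "tz": -0.04, "twist": 0, "jaw": 0.6}]}}

```text
clock: 12.78
tcp_pos: [0.5279, -0.2046, 0.2616]
tcp_rot: [-180.0, 0.0, 8.6]
force: [0.5, 0.9, 0.6]
gripper_width: 0.803
gripper_force: 0.0
```

Emit:
{"api": "servo_tool", "payload": {"rows": [{"tx": 0.01, "ty": -0.035, "tz": -0.02, "twist": 0, "jaw": 0.6}, {"tx": 0.02, "ty": -0.07, "tz": -0.04, "twist": 0, "jaw": 0.6}, {"tx": 0.03, "ty": -0.105, "tz": -0.06, "twist": 0, "jaw": 0.6}, {"tx": 0.033, "ty": -0.14, "tz": -0.08, "twist": 0, "jaw": 0.6}, {"tx": 0.033, "ty": -0.175, "tz": -0.1, "twist": 0, "jaw": 0.6}]}}

```text
clock: 13.2
tcp_pos: [0.5615, -0.3787, 0.1605]
tcp_rot: [-179.9, 0.0, 8.6]
force: [0.0, 0.7, 0.6]
gripper_width: 0.797
gripper_force: 0.0
```

Emit:
{"api": "servo_tool", "payload": {"rows": [{"tx": 0, "ty": 0, "tz": -0.01, "twist": 0, "jaw": 0.6}, {"tx": 0, "ty": 0, "tz": -0.02, "twist": 0, "jaw": 0.6}, {"tx": 0, "ty": 0, "tz": -0.02, "twist": 0, "jaw": 0.6}, {"tx": 0, "ty": 0, "tz": -0.02, "twist": 0, "jaw": 0.6}, {"tx": 0, "ty": 0, "tz": -0.02, "twist": 0, "jaw": 0.6}]}}

```text
clock: 13.62
tcp_pos: [0.562, -0.3764, 0.1438]
tcp_rot: [180.0, -0.1, 8.7]
force: [-0.4, -0.1, 0.4]
gripper_width: 0.799
gripper_force: 0.0
```

```bash
python3 -c "
from h import *
st=status.state();a=get_image('wrist');cv2.imwrite('pics/w7.png',a[:,:,::-1]);print(st['tcp_pos'],pt('wrist',262,197,.046,st))"
```

```text
[ 0.56196266 -0.37635749  0.14375853] [ 0.55888075 -0.3810178   0.046     ]
```

View pics/w7.png

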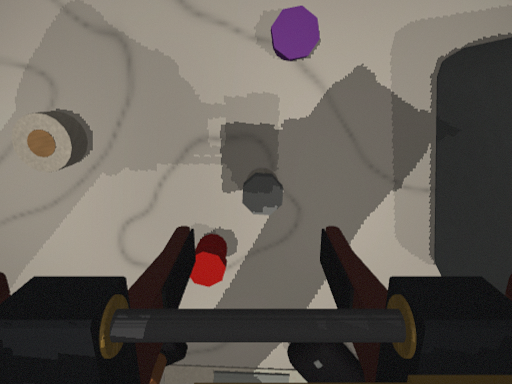

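Pot C is at (262,192), between the fingers, and the red one is clear behind the left finger.

Emit:
{"api": "servo_tool", "payload": {"rows": [{"tx": -0.001, "ty": -0.003, "tz": -0.03, "twist": 0, "jaw": 0.5}, {"tx": -0.001, "ty": -0.003, "tz": -0.06, "twist": 0, "jaw": 0.5}, {"tx": -0.001, "ty": -0.003, "tz": -0.09, "twist": 0, "jaw": 0.5}, {"tx": -0.001, "ty": -0.003, "tz": -0.115, "twist": 0, "jaw": 0.5}, {"tx": -0.001, "ty": -0.003, "tz": -0.137, "twist": 0, "jaw": 0.5}]}}

```text
clock: 14.08
tcp_pos: [0.5603, -0.3802, 0.0053]
tcp_rot: [180.0, -0.0, 8.6]
force: [0.2, 0.6, -0.3]
gripper_width: 0.751
gripper_force: 0.0
```

Emit:
{"api": "servo_tool", "payload": {"rows": [{"tx": 0, "ty": 0, "tz": 0, "twist": 0, "jaw": 0.5}, {"tx": 0, "ty": 0, "tz": 0, "twist": 0, "jaw": -0.2}, {"tx": 0, "ty": 0, "tz": 0, "twist": 0, "jaw": -0.5}, {"tx": 0, "ty": 0, "tz": 0, "twist": 0, "jaw": -0.7}, {"tx": 0, "ty": 0, "tz": 0, "twist": 0, "jaw": -0.7}], "squeeze": 20}}

```text
clock: 14.5
tcp_pos: [0.5612, -0.3817, 0.008]
tcp_rot: [179.9, -0.2, 8.6]
force: [0.6, -0.1, 3.5]
gripper_width: 0.502
gripper_force: 21.5
```

Emit:
{"api": "servo_tool", "payload": {"rows": [{"tx": 0, "ty": 0, "tz": 0, "twist": 0, "jaw": -0.7}, {"tx": 0, "ty": 0, "tz": 0.03, "twist": 0, "jaw": -0.7}, {"tx": 0, "ty": 0, "tz": 0.06, "twist": 0, "jaw": -0.7}, {"tx": 0, "ty": 0, "tz": 0.1, "twist": 0, "jaw": -0.7}, {"tx": 0, "ty": 0, "tz": 0.14, "twist": 0, "jaw": -0.7}]}}

```text
clock: 14.92
tcp_pos: [0.5591, -0.3807, 0.1471]
tcp_rot: [-180.0, 0.1, 8.6]
force: [0.9, -0.5, -0.1]
gripper_width: 0.501
gripper_force: 21.5
```

Emit:
{"api": "servo_tool", "payload": {"rows": [{"tx": -0.005, "ty": 0.02, "tz": 0.03, "twist": 0, "jaw": -0.7}, {"tx": -0.01, "ty": 0.045, "tz": 0.06, "twist": 0, "jaw": -0.7}, {"tx": -0.02, "ty": 0.07, "tz": 0.09, "twist": 0, "jaw": -0.7}, {"tx": -0.03, "ty": 0.1, "tz": 0.115, "twist": 0, "jaw": -0.7}, {"tx": -0.04, "ty": 0.13, "tz": 0.14, "twist": 0, "jaw": -0.7}]}}

```text
clock: 15.33
tcp_pos: [0.519, -0.2501, 0.2877]
tcp_rot: [179.9, -0.1, 8.5]
force: [0.9, 0.4, 0.6]
gripper_width: 0.501
gripper_force: 21.5
```

Emit:
{"api": "servo_tool", "payload": {"rows": [{"tx": -0.01, "ty": 0.04, "tz": 0, "twist": 0, "jaw": -0.7}, {"tx": -0.02, "ty": 0.08, "tz": 0, "twist": 0, "jaw": -0.7}, {"tx": -0.03, "ty": 0.12, "tz": 0, "twist": 0, "jaw": -0.7}, {"tx": -0.035, "ty": 0.16, "tz": 0, "twist": 0, "jaw": -0.7}, {"tx": -0.04, "ty": 0.2, "tz": 0, "twist": 0, "jaw": -0.7}]}}

```text
clock: 15.75
tcp_pos: [0.4788, -0.0495, 0.2866]
tcp_rot: [179.9, -0.1, 8.5]
force: [0.8, 0.2, -0.8]
gripper_width: 0.498
gripper_force: 21.5
```

Emit:
{"api": "servo_tool", "payload": {"rows": [{"tx": -0.005, "ty": 0.04, "tz": 0, "twist": 0, "jaw": -0.7}, {"tx": -0.01, "ty": 0.08, "tz": 0, "twist": 0, "jaw": -0.7}, {"tx": -0.015, "ty": 0.12, "tz": 0, "twist": 0, "jaw": -0.7}, {"tx": -0.02, "ty": 0.16, "tz": 0, "twist": 0, "jaw": -0.7}, {"tx": -0.023, "ty": 0.197, "tz": 0, "twist": 0, "jaw": -0.7}]}}

```text
clock: 16.17
tcp_pos: [0.4557, 0.1481, 0.2866]
tcp_rot: [180.0, -0.1, 8.6]
force: [1.6, 1.2, -1.0]
gripper_width: 0.503
gripper_force: 21.5
```

Emit:
{"api": "servo_tool", "payload": {"rows": [{"tx": 0, "ty": 0, "tz": 0, "twist": 0, "jaw": -0.7}, {"tx": 0, "ty": 0, "tz": -0.03, "twist": 0, "jaw": -0.7}, {"tx": 0, "ty": 0, "tz": -0.06, "twist": 0, "jaw": -0.7}, {"tx": 0, "ty": 0, "tz": -0.09, "twist": 0, "jaw": -0.7}, {"tx": 0, "ty": 0, "tz": -0.1, "twist": 0, "jaw": -0.7}]}}

```text
clock: 16.58
tcp_pos: [0.4548, 0.1447, 0.1827]
tcp_rot: [179.9, 0.2, 8.6]
force: [-0.5, 0.3, -0.2]
gripper_width: 0.501
gripper_force: 21.4
```

Emit:
{"api": "servo_tool", "payload": {"rows": [{"tx": 0, "ty": 0, "tz": -0.005, "twist": 0, "jaw": -0.7}, {"tx": 0, "ty": 0, "tz": -0.01, "twist": 0, "jaw": -0.7}, {"tx": 0, "ty": 0, "tz": -0.012, "twist": 0, "jaw": -0.7}, {"tx": 0, "ty": 0, "tz": -0.012, "twist": 0, "jaw": -0.7}, {"tx": 0, "ty": 0, "tz": -0.012, "twist": 0, "jaw": -0.7}]}}

```text
clock: 17.0
tcp_pos: [0.4575, 0.1461, 0.1747]
tcp_rot: [-180.0, -0.1, 8.6]
force: [1.4, 0.7, -0.3]
gripper_width: 0.502
gripper_force: 21.4
```

Emit:
{"api": "servo_tool", "payload": {"rows": [{"tx": 0, "ty": 0, "tz": 0, "twist": 0, "jaw": 0.2}, {"tx": 0, "ty": 0, "tz": 0, "twist": 0, "jaw": 0.35}, {"tx": 0, "ty": 0, "tz": 0, "twist": 0, "jaw": 0.35}, {"tx": 0, "ty": 0, "tz": 0, "twist": 0, "jaw": 0.35}, {"tx": 0, "ty": 0, "tz": 0.02, "twist": 0, "jaw": 0.35}]}}

```text
clock: 17.42
tcp_pos: [0.4551, 0.1456, 0.1914]
tcp_rot: [180.0, 0.3, 8.6]
force: [-0.5, 0.0, 0.4]
gripper_width: 0.673
gripper_force: 0.0
```

Emit:
{"api": "servo_tool", "payload": {"rows": [{"tx": 0, "ty": 0, "tz": 0.025, "twist": 0, "jaw": 0.35}, {"tx": 0, "ty": 0, "tz": 0.055, "twist": 0, "jaw": 0.35}, {"tx": 0, "ty": 0, "tz": 0.09, "twist": 0, "jaw": 0.4}, {"tx": 0, "ty": 0, "tz": 0.12, "twist": 0, "jaw": 0.4}, {"tx": 0, "ty": 0, "tz": 0.14, "twist": 0, "jaw": 0.4}]}}

```text
clock: 17.83
tcp_pos: [0.4573, 0.1462, 0.3369]
tcp_rot: [180.0, -0.2, 8.6]
force: [-0.9, 0.0, 1.2]
gripper_width: 0.698
gripper_force: 0.0
```

```bash
python3 -c "
from h import *
s=status.state();print(s['qpos'].round(1),s['tcp_pos'])
a=get_image('wrist')[:,:,::-1]
t=get_image('top')[100:270,80:370,::-1]
cv2.imwrite('pics/w8.png',np.hstack([cv2.resize(a,(400,300)),cv2.resize(t,(400,300))]))"
```

```text
[   6.4    6.7  -32.8   99.4    3.8   74.9 -108.5] [0.45730669 0.14615116 0.33685681]
```

View pics/w8.png

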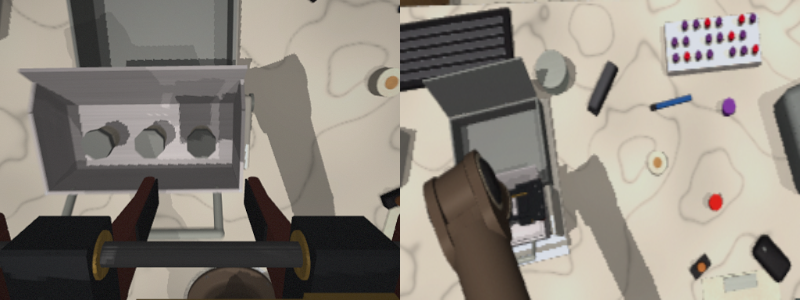

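All three pots stand in the hopper at scaled (98,143), (150,143) and (201,140), and only bystanders and look-alikes remain on the desk. The handle bar is at scaled y≈232. I'm turning the tool by -90° over the handle, then gripping it.

```bash
python3 -c "
from h import *
for u,v in((215,231),(170,233),(222,231)): print(pt('wrist',u*1.28,v*1.28,.267).round(4))"
```

```text
[0.3794 0.1192 0.267 ]
[0.3696 0.167  0.267 ]
[0.3805 0.1117 0.267 ]
```

Emit:
{"api": "servo_tool", "payload": {"rows": [{"tx": -0.01, "ty": 0.005, "tz": 0.01, "twist": -7, "jaw": 0.4}, {"tx": -0.02, "ty": 0.01, "tz": 0.02, "twist": -14, "jaw": 0.4}, {"tx": -0.03, "ty": 0.02, "tz": 0.02, "twist": -21, "jaw": 0.4}, {"tx": -0.04, "ty": 0.03, "tz": 0.02, "twist": -28, "jaw": 0.4}, {"tx": -0.05, "ty": 0.035, "tz": 0.02, "twist": -35, "jaw": 0.4}]}}

```text
clock: 18.35
tcp_pos: [0.4059, 0.1816, 0.3528]
tcp_rot: [180.0, 0.0, -26.7]
force: [-0.1, -1.0, 0.6]
gripper_width: 0.703
gripper_force: 0.0
```

Emit:
{"api": "servo_tool", "payload": {"rows": [{"tx": -0.01, "ty": 0.005, "tz": 0, "twist": -7, "jaw": 0.4}, {"tx": -0.02, "ty": 0.01, "tz": 0, "twist": -14, "jaw": 0.4}, {"tx": -0.03, "ty": 0.015, "tz": 0, "twist": -21, "jaw": 0.4}, {"tx": -0.04, "ty": 0.015, "tz": 0, "twist": -28, "jaw": 0.4}, {"tx": -0.041, "ty": 0.015, "tz": 0, "twist": -35, "jaw": 0.4}]}}

```text
clock: 18.77
tcp_pos: [0.3729, 0.188, 0.3616]
tcp_rot: [-178.7, 0.2, -43.8]
force: [0.6, -1.0, 0.0]
gripper_width: 0.7
gripper_force: 0.0
```

Emit:
{"api": "servo_tool", "payload": {"rows": [{"tx": 0, "ty": 0, "tz": 0, "twist": -7, "jaw": 0.4}, {"tx": 0, "ty": 0, "tz": 0, "twist": -14, "jaw": 0.4}, {"tx": 0, "ty": 0, "tz": 0, "twist": -20, "jaw": 0.4}, {"tx": 0, "ty": 0, "tz": 0, "twist": -20, "jaw": 0.4}, {"tx": 0, "ty": 0, "tz": 0, "twist": -20, "jaw": 0.4}]}}

```text
clock: 19.18
tcp_pos: [0.3726, 0.1866, 0.3638]
tcp_rot: [-178.3, 0.2, -59.3]
force: [-1.6, -0.5, 2.3]
gripper_width: 0.701
gripper_force: 0.0
```

```bash
python3 -c "
from h import *
s=status.state();print(s['qpos'].round(1),s['tcp_pos'],s['tcp_rot'])
cv2.imwrite('pics/w9.png',get_image('wrist')[:,:,::-1])"
```

```text
[  65.6  -11.7  -82.6  102.9  -12.5   77.2 -163.6] [0.37263168 0.18657028 0.36375679] [-178.26819981    0.21449915  -59.25076813]
```

View pics/w9.png

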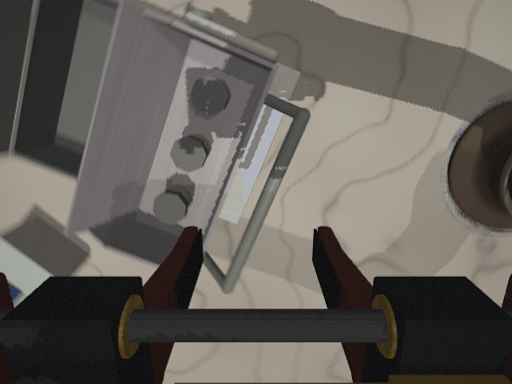

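I turned the wrong way: joint 7 is at its limit. I'm turning back the other way to yaw +98.6°.

Emit:
{"api": "servo_tool", "payload": {"rows": [{"tx": 0.005, "twist": 7, "jaw": 0.4, "ty": 0, "tz": 0}, {"tx": 0.01, "twist": 14, "jaw": 0.4, "ty": 0, "tz": 0}, {"tx": 0.02, "twist": 21, "jaw": 0.4, "ty": 0, "tz": 0}, {"tx": 0.03, "twist": 28, "jaw": 0.4, "ty": 0, "tz": 0}, {"tx": 0.04, "twist": 35, "jaw": 0.4, "ty": 0, "tz": 0}]}}

```text
clock: 19.65
tcp_pos: [0.3922, 0.1774, 0.37]
tcp_rot: [-177.3, -0.8, -23.8]
force: [-0.2, 0.6, -0.7]
gripper_width: 0.702
gripper_force: 0.0
```

Emit:
{"api": "servo_tool", "payload": {"rows": [{"tx": 0, "twist": 7, "jaw": 0.4, "ty": 0, "tz": 0}, {"tx": 0, "twist": 14, "jaw": 0.4, "ty": 0, "tz": 0}, {"tx": 0, "twist": 21, "jaw": 0.4, "ty": 0, "tz": 0}, {"tx": 0, "twist": 28, "jaw": 0.4, "ty": 0, "tz": 0}, {"tx": 0, "twist": 35, "jaw": 0.4, "ty": 0, "tz": 0}]}}

```text
clock: 20.07
tcp_pos: [0.3868, 0.1759, 0.3713]
tcp_rot: [-177.3, -1.0, 11.3]
force: [0.2, -0.4, -0.3]
gripper_width: 0.701
gripper_force: 0.0
```

Emit:
{"api": "servo_tool", "payload": {"rows": [{"tx": 0, "twist": 7, "jaw": 0.4, "ty": 0, "tz": 0}, {"tx": 0, "twist": 14, "jaw": 0.4, "ty": 0, "tz": 0}, {"tx": 0, "twist": 21, "jaw": 0.4, "ty": 0, "tz": 0}, {"tx": 0, "twist": 28, "jaw": 0.4, "ty": 0, "tz": 0}, {"tx": 0, "twist": 35, "jaw": 0.4, "ty": 0, "tz": 0}]}}

```text
clock: 20.48
tcp_pos: [0.3797, 0.173, 0.3732]
tcp_rot: [-177.4, -1.4, 46.3]
force: [-0.8, -0.4, -0.3]
gripper_width: 0.701
gripper_force: 0.0
```

```bash
python3 -c "
from h import *
s=status.state();print(s['qpos'].round(1),s['tcp_pos'],s['tcp_rot'])"
```

```text
[ 77.  -16.7 -83.9 100.9 -19.6  82.  -47.3] [0.37970302 0.17302937 0.37322168] [-177.4304478    -1.36936007   46.27203813]
```

Joints 2 and 3 are at their limits. I'm moving outward to a freer pose, then continuing the positive twist to see how the redundancy behaves.

Emit:
{"api": "servo_tool", "payload": {"rows": [{"tx": 0.03, "twist": 7, "jaw": 0.4, "ty": -0.01, "tz": 0}, {"tx": 0.06, "twist": 14, "jaw": 0.4, "ty": -0.02, "tz": 0}, {"tx": 0.09, "twist": 21, "jaw": 0.4, "ty": -0.03, "tz": 0}, {"tx": 0.12, "twist": 28, "jaw": 0.4, "ty": -0.04, "tz": 0}, {"tx": 0.14, "twist": 35, "jaw": 0.4, "ty": -0.05, "tz": 0}]}}

```text
clock: 20.9
tcp_pos: [0.4085, 0.1126, 0.3914]
tcp_rot: [-179.7, -2.3, 80.5]
force: [0.5, -0.1, -0.6]
gripper_width: 0.697
gripper_force: 0.0
```

```bash
python3 -c "
from h import *
s=status.state();print(s['qpos'].round(1),s['tcp_pos'],s['tcp_rot'])"
```

```text
[ 86.1 -16.7 -83.9  98.5 -19.   83.7  -4.8] [0.40853298 0.11255101 0.3913939 ] [-179.67985489   -2.33596957   80.54647399]
```

Emit:
{"api": "servo_tool", "payload": {"rows": [{"tx": 0.01, "twist": 7, "jaw": 0.4, "ty": -0.03, "tz": 0}, {"tx": 0.02, "twist": 14, "jaw": 0.4, "ty": -0.06, "tz": 0}, {"tx": 0.03, "twist": 14, "jaw": 0.4, "ty": -0.1, "tz": 0}, {"tx": 0.03, "twist": 14, "jaw": 0.4, "ty": -0.13, "tz": 0}, {"tx": 0.03, "twist": 14, "jaw": 0.4, "ty": -0.16, "tz": 0}]}}

```text
clock: 21.32
tcp_pos: [0.4194, -0.0461, 0.395]
tcp_rot: [179.3, -2.1, 94.2]
force: [0.9, -0.5, 0.6]
gripper_width: 0.701
gripper_force: 0.0
```

```bash
python3 -c "
from h import *
s=status.state();print(s['qpos'].round(1),s['tcp_pos'],s['tcp_rot'])"
```

```text
[107.8 -16.7 -83.9  98.  -18.8  84.5  30.4] [ 0.41943883 -0.04614623  0.39498143] [179.30359224  -2.09736578  94.19975191]
```

Emit:
{"api": "servo_tool", "payload": {"rows": [{"tx": -0.04, "twist": 0, "jaw": 0.4, "ty": -0.02, "tz": 0}, {"tx": -0.08, "twist": 0, "jaw": 0.4, "ty": -0.04, "tz": 0}, {"tx": -0.12, "twist": 0, "jaw": 0.4, "ty": -0.06, "tz": 0}, {"tx": -0.15, "twist": 0, "jaw": 0.4, "ty": -0.06, "tz": 0.0}, {"tx": -0.15, "twist": 0, "jaw": 0.4, "ty": -0.06, "tz": 0.0}]}}

```text
clock: 21.73
tcp_pos: [0.3042, -0.0945, 0.3964]
tcp_rot: [179.4, -1.8, 93.9]
force: [0.6, 1.7, 0.3]
gripper_width: 0.704
gripper_force: 0.0
```

```bash
python3 -c "
from h import *
s=status.state();print(s['qpos'].round(1),s['tcp_pos'],s['tcp_rot'])"
```

```text
[ 67.4 -16.4 -40.8 108.2 -12.5  84.9  32.9] [ 0.30417613 -0.09449144  0.39641615] [179.37354193  -1.78954328  93.94908175]
```

Emit:
{"api": "servo_tool", "payload": {"rows": [{"tx": 0, "twist": 0, "jaw": 0.4, "ty": -0.03, "tz": -0.02}, {"tx": 0, "twist": 0, "jaw": 0.4, "ty": -0.06, "tz": -0.04}, {"tx": 0, "twist": 0, "jaw": 0.4, "ty": -0.06, "tz": -0.06}, {"tx": 0, "twist": 0, "jaw": 0.4, "ty": -0.06, "tz": -0.08}, {"tx": 0, "twist": 0, "jaw": 0.4, "ty": -0.06, "tz": -0.1}]}}

```text
clock: 22.15
tcp_pos: [0.306, -0.1526, 0.2956]
tcp_rot: [179.3, -1.8, 94.2]
force: [0.1, -0.4, -0.5]
gripper_width: 0.703
gripper_force: 0.0
```

```bash
python3 -c "
from h import *
s=status.state();print(s['qpos'].round(1),s['tcp_pos'],s['tcp_rot'])"
```

```text
[ 69.   -8.6 -41.5 117.1  -8.   69.9  34.8] [ 0.3059662  -0.15259187  0.29556311] [179.3413038   -1.78483018  94.2166461 ]
```

Emit:
{"api": "servo_tool", "payload": {"rows": [{"tx": 0.03, "twist": 0, "jaw": 0.4, "ty": 0.02, "tz": 0.01}, {"tx": 0.06, "twist": 2, "jaw": 0.4, "ty": 0.04, "tz": 0.02}, {"tx": 0.09, "twist": 4, "jaw": 0.4, "ty": 0.06, "tz": 0.03}, {"tx": 0.12, "twist": 4.4, "jaw": 0.4, "ty": 0.08, "tz": 0.04}, {"tx": 0.15, "twist": 4.4, "jaw": 0.4, "ty": 0.1, "tz": 0.05}]}}

```text
clock: 22.57
tcp_pos: [0.4575, -0.0517, 0.3471]
tcp_rot: [179.3, -1.7, 98.6]
force: [0.7, -1.4, -0.2]
gripper_width: 0.701
gripper_force: 0.0
```

Emit:
{"api": "servo_tool", "payload": {"rows": [{"tx": 0, "twist": 0, "jaw": 0.4, "ty": 0.04, "tz": 0}, {"tx": 0, "twist": 0, "jaw": 0.4, "ty": 0.08, "tz": 0}, {"tx": -0.01, "twist": 0, "jaw": 0.4, "ty": 0.12, "tz": 0}, {"tx": -0.02, "twist": 0, "jaw": 0.4, "ty": 0.16, "tz": 0}, {"tx": -0.03, "twist": 0, "jaw": 0.4, "ty": 0.195, "tz": 0}]}}

```text
clock: 22.98
tcp_pos: [0.4252, 0.1449, 0.3465]
tcp_rot: [179.3, -1.7, 98.7]
force: [1.2, -0.4, -0.1]
gripper_width: 0.699
gripper_force: 0.0
```

```bash
python3 -c "
from h import *
s=status.state();print(s['qpos'].round(1),s['tcp_pos'],s['tcp_rot'])"
```

```text
[ 38.9   6.4 -66.3 101.2   4.6  75.1 -19.6] [0.42518958 0.14492084 0.3465082 ] [179.31318569  -1.70653661  98.67241191]
```

Emit:
{"api": "servo_tool", "payload": {"rows": [{"tx": -0.02, "twist": 0, "jaw": 0.4, "ty": -0.035, "tz": 0}, {"tx": -0.04, "twist": 0, "jaw": 0.4, "ty": -0.07, "tz": 0}, {"tx": -0.05, "twist": 0, "jaw": 0.4, "ty": -0.11, "tz": 0}, {"tx": -0.06, "twist": 0, "jaw": 0.4, "ty": -0.15, "tz": 0}, {"tx": -0.07, "twist": 0, "jaw": 0.4, "ty": -0.19, "tz": 0}]}}

```text
clock: 23.4
tcp_pos: [0.355, -0.0491, 0.3471]
tcp_rot: [179.3, -1.6, 98.7]
force: [1.1, -1.2, 0.1]
gripper_width: 0.697
gripper_force: 0.0
```

Emit:
{"api": "servo_tool", "payload": {"rows": [{"tx": -0.01, "twist": 0, "jaw": 0.4, "ty": -0.04, "tz": 0}, {"tx": -0.02, "twist": 0, "jaw": 0.4, "ty": -0.08, "tz": 0}, {"tx": -0.03, "twist": 0, "jaw": 0.4, "ty": -0.115, "tz": 0}, {"tx": -0.05, "twist": 0, "jaw": 0.4, "ty": -0.15, "tz": 0}, {"tx": -0.07, "twist": 0, "jaw": 0.4, "ty": -0.18, "tz": 0}]}}

```text
clock: 23.82
tcp_pos: [0.285, -0.2297, 0.3463]
tcp_rot: [179.4, -1.8, 98.6]
force: [1.2, 0.7, -0.1]
gripper_width: 0.699
gripper_force: 0.0
```

Emit:
{"api": "servo_tool", "payload": {"rows": [{"tx": -0.02, "twist": 0, "jaw": 0.4, "ty": -0.03, "tz": 0}, {"tx": -0.05, "twist": 0, "jaw": 0.4, "ty": -0.06, "tz": 0}, {"tx": -0.08, "twist": 0, "jaw": 0.4, "ty": -0.08, "tz": 0}, {"tx": -0.11, "twist": 0, "jaw": 0.4, "ty": -0.1, "tz": 0}, {"tx": -0.14, "twist": 0, "jaw": 0.4, "ty": -0.12, "tz": 0}]}}

```text
clock: 24.23
tcp_pos: [0.1446, -0.3484, 0.3463]
tcp_rot: [179.4, -1.8, 98.6]
force: [0.9, -0.1, -1.2]
gripper_width: 0.702
gripper_force: 0.0
```

```bash
python3 -c "
from h import *
s=status.state();print(s['qpos'].round(1),s['tcp_pos'],s['tcp_rot'])"
```

```text
[ 76.8  -5.1 -14.1 109.1  -2.5  77.4  71.9] [ 0.14458269 -0.34842955  0.34627556] [179.35183118  -1.81744088  98.58337431]
```

Emit:
{"api": "servo_tool", "payload": {"rows": [{"tx": 0.02, "twist": 0, "jaw": 0.4, "ty": -0.035, "tz": 0}, {"tx": 0.05, "twist": 0, "jaw": 0.4, "ty": -0.065, "tz": 0}, {"tx": 0.08, "twist": 0, "jaw": 0.4, "ty": -0.09, "tz": 0}, {"tx": 0.11, "twist": 0, "jaw": 0.4, "ty": -0.115, "tz": 0}, {"tx": 0.14, "twist": 0, "jaw": 0.4, "ty": -0.14, "tz": 0}]}}

```text
clock: 24.65
tcp_pos: [0.288, -0.4888, 0.3454]
tcp_rot: [179.4, -1.8, 98.5]
force: [-0.3, -0.3, 0.4]
gripper_width: 0.704
gripper_force: 0.0
```

Emit:
{"api": "servo_tool", "payload": {"rows": [{"tx": 0.04, "twist": 0, "jaw": 0.4, "ty": -0.01, "tz": 0}, {"tx": 0.08, "twist": 0, "jaw": 0.4, "ty": -0.02, "tz": 0}, {"tx": 0.12, "twist": 0, "jaw": 0.4, "ty": -0.02, "tz": 0}, {"tx": 0.155, "twist": 0, "jaw": 0.4, "ty": -0.005, "tz": 0}, {"tx": 0.19, "twist": 0, "jaw": 0.4, "ty": 0.015, "tz": 0}]}}

```text
clock: 25.07
tcp_pos: [0.4782, -0.4731, 0.3438]
tcp_rot: [179.5, -1.8, 98.5]
force: [-0.0, -0.2, -0.8]
gripper_width: 0.703
gripper_force: 0.0
```

Emit:
{"api": "servo_tool", "payload": {"rows": [{"tx": 0.03, "twist": 0, "jaw": 0.4, "ty": 0.025, "tz": 0}, {"tx": 0.06, "twist": 0, "jaw": 0.4, "ty": 0.05, "tz": 0}, {"tx": 0.085, "twist": 0, "jaw": 0.4, "ty": 0.08, "tz": 0}, {"tx": 0.11, "twist": 0, "jaw": 0.4, "ty": 0.11, "tz": 0}, {"tx": 0.13, "twist": 0, "jaw": 0.4, "ty": 0.145, "tz": 0}]}}

```text
clock: 25.48
tcp_pos: [0.6082, -0.326, 0.3443]
tcp_rot: [179.5, -1.7, 98.6]
force: [0.5, 0.2, -0.9]
gripper_width: 0.695
gripper_force: 0.0
```

Emit:
{"api": "servo_tool", "payload": {"rows": [{"tx": 0.02, "twist": 0, "jaw": 0.4, "ty": 0.035, "tz": 0}, {"tx": 0.04, "twist": 0, "jaw": 0.4, "ty": 0.07, "tz": 0}, {"tx": 0.05, "twist": 0, "jaw": 0.4, "ty": 0.11, "tz": 0}, {"tx": 0.06, "twist": 0, "jaw": 0.4, "ty": 0.15, "tz": 0}, {"tx": 0.065, "twist": 0, "jaw": 0.4, "ty": 0.19, "tz": 0}]}}

```text
clock: 25.9
tcp_pos: [0.6723, -0.1347, 0.3446]
tcp_rot: [179.5, -1.7, 98.6]
force: [0.3, 0.0, -0.8]
gripper_width: 0.704
gripper_force: 0.0
```

Emit:
{"api": "servo_tool", "payload": {"rows": [{"tx": 0.005, "twist": 0, "jaw": 0.4, "ty": 0.04, "tz": 0}, {"tx": 0.01, "twist": 0, "jaw": 0.4, "ty": 0.08, "tz": 0}, {"tx": 0.01, "twist": 0, "jaw": 0.4, "ty": 0.12, "tz": 0}, {"tx": 0.01, "twist": 0, "jaw": 0.4, "ty": 0.16, "tz": 0}, {"tx": 0.0, "twist": 0, "jaw": 0.4, "ty": 0.195, "tz": 0}]}}

```text
clock: 26.32
tcp_pos: [0.6716, 0.0612, 0.3445]
tcp_rot: [179.4, -1.6, 98.7]
force: [-1.2, 0.7, 0.3]
gripper_width: 0.702
gripper_force: 0.0
```

```bash
python3 -c "
from h import *
s=status.state();print(s['qpos'].round(1),s['tcp_pos'],s['tcp_rot'])"
```

```text
[  8.5  27.  -26.9  72.4  10.4  82.6  -8.4] [0.6716228  0.06115861 0.34447696] [179.42400146  -1.64509123  98.67684096]
```

Emit:
{"api": "servo_tool", "payload": {"rows": [{"tx": -0.035, "twist": 0, "jaw": 0.4, "ty": 0.02, "tz": 0}, {"tx": -0.07, "twist": 0, "jaw": 0.4, "ty": 0.035, "tz": 0}, {"tx": -0.105, "twist": 0, "jaw": 0.4, "ty": 0.05, "tz": 0}, {"tx": -0.14, "twist": 0, "jaw": 0.4, "ty": 0.065, "tz": 0}, {"tx": -0.175, "twist": 0, "jaw": 0.4, "ty": 0.08, "tz": 0}]}}

```text
clock: 26.73
tcp_pos: [0.4944, 0.1382, 0.3455]
tcp_rot: [179.4, -1.6, 98.6]
force: [-0.7, -0.2, 1.9]
gripper_width: 0.704
gripper_force: 0.0
```

Emit:
{"api": "servo_tool", "payload": {"rows": [{"tx": -0.03, "twist": 0, "jaw": 0.4, "ty": 0.015, "tz": 0}, {"tx": -0.06, "twist": 0, "jaw": 0.4, "ty": 0.03, "tz": 0}, {"tx": -0.09, "twist": 0, "jaw": 0.4, "ty": 0.045, "tz": 0}, {"tx": -0.115, "twist": 0, "jaw": 0.4, "ty": 0.055, "tz": -0.01}, {"tx": -0.13, "twist": 0, "jaw": 0.4, "ty": 0.06, "tz": -0.02}]}}

```text
clock: 27.15
tcp_pos: [0.3637, 0.1988, 0.3266]
tcp_rot: [179.3, -1.6, 98.8]
force: [0.0, 0.2, -0.2]
gripper_width: 0.699
gripper_force: 0.0
```

```bash
python3 -c "
from h import *
s=status.state();print(s['qpos'].round(1),s['tcp_pos'],s['tcp_rot'])
cv2.imwrite('pics/w10.png',get_image('wrist')[:,:,::-1])"
```

```text
[  4.2  -1.4 -36.9 108.1  -2.1  71.7 -23.4] [0.36365874 0.19884232 0.32662091] [179.25257589  -1.61582484  98.75991124]
```

View pics/w10.png

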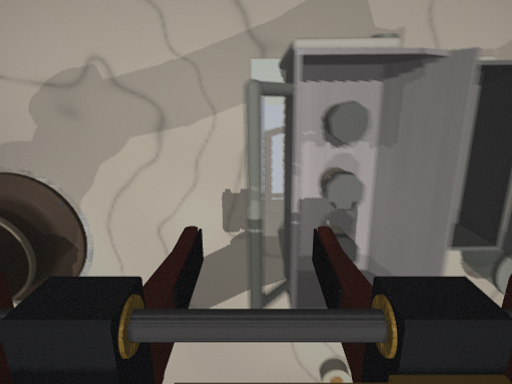

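The handle bar runs from (255,88) to (255,305), centred between the fingers. I'm descending to grip it, and I've used all my picture views, so from here I check by numbers only.

Emit:
{"api": "servo_tool", "payload": {"rows": [{"tx": 0.001, "twist": 0, "jaw": 0.4, "ty": 0, "tz": -0.02}, {"tx": 0.001, "twist": 0, "jaw": 0.4, "ty": 0, "tz": -0.04}, {"tx": 0.001, "twist": 0, "jaw": 0.4, "ty": 0, "tz": -0.06}, {"tx": 0.001, "twist": 0, "jaw": 0.4, "ty": 0, "tz": -0.075}, {"tx": 0.001, "twist": 0, "jaw": 0.4, "ty": 0, "tz": -0.078}]}}

```text
clock: 27.62
tcp_pos: [0.3662, 0.1963, 0.2465]
tcp_rot: [179.5, -1.6, 98.6]
force: [-0.4, 0.9, -0.1]
gripper_width: 0.697
gripper_force: 0.0
```

Emit:
{"api": "servo_tool", "payload": {"rows": [{"tx": 0, "twist": 0, "jaw": 0.0, "ty": 0, "tz": 0}, {"tx": 0, "twist": 0, "jaw": -0.4, "ty": 0, "tz": 0}, {"tx": 0, "twist": 0, "jaw": -0.7, "ty": 0, "tz": 0}, {"tx": 0, "twist": 0, "jaw": -1, "ty": 0, "tz": 0}, {"tx": 0, "twist": 0, "jaw": -1, "ty": 0, "tz": 0}], "squeeze": 25}}

```text
clock: 28.03
tcp_pos: [0.3677, 0.1974, 0.2502]
tcp_rot: [179.2, -1.7, 98.5]
force: [0.5, 0.2, -0.8]
gripper_width: 0.362
gripper_force: 0.0
```

Emit:
{"api": "servo_tool", "payload": {"rows": [{"tx": 0, "twist": 0, "jaw": -1, "ty": 0, "tz": 0}, {"tx": 0, "twist": 0, "jaw": -1, "ty": 0, "tz": 0}, {"tx": 0, "twist": 0, "jaw": -1, "ty": 0, "tz": 0}, {"tx": 0, "twist": 0, "jaw": -1, "ty": 0, "tz": 0}, {"tx": 0, "twist": 0, "jaw": -1, "ty": 0, "tz": 0}]}}

```text
clock: 28.45
tcp_pos: [0.3648, 0.1967, 0.2495]
tcp_rot: [179.5, -1.6, 98.5]
force: [-11.5, -2.8, 9.6]
gripper_width: 0.132
gripper_force: 25.0
```

```bash
python3 -c "
import numpy as np
r=np.hypot(.126,.107);a0=np.arctan2(.107,.126);o=0
for t in np.linspace(0,1.92,21)[1:]:
  s=r*np.cos(a0)-r*np.cos(a0+t); print(round(t,2),'tx %.4f ty %.4f tz %.4f'%(s*np.cos(np.radians(8.6)),s*np.sin(np.radians(8.6)),r*np.sin(a0+t)-.107))"
```

```text
0.1 tx 0.0107 ty 0.0016 tz 0.0116
0.19 tx 0.0225 ty 0.0034 tz 0.0221
0.29 tx 0.0352 ty 0.0053 tz 0.0314
0.38 tx 0.0487 ty 0.0074 tz 0.0394
0.48 tx 0.0629 ty 0.0095 tz 0.0461
0.58 tx 0.0777 ty 0.0118 tz 0.0514
0.67 tx 0.0930 ty 0.0141 tz 0.0552
0.77 tx 0.1085 ty 0.0164 tz 0.0575
0.86 tx 0.1241 ty 0.0188 tz 0.0583
0.96 tx 0.1398 ty 0.0211 tz 0.0576
1.06 tx 0.1553 ty 0.0235 tz 0.0554
1.15 tx 0.1706 ty 0.0258 tz 0.0516
1.25 tx 0.1854 ty 0.0280 tz 0.0464
1.34 tx 0.1997 ty 0.0302 tz 0.0398
1.44 tx 0.2132 ty 0.0322 tz 0.0319
1.54 tx 0.2260 ty 0.0342 tz 0.0226
1.63 tx 0.2378 ty 0.0360 tz 0.0122
1.73 tx 0.2486 ty 0.0376 tz 0.0007
1.82 tx 0.2582 ty 0.0391 tz -0.0118
1.92 tx 0.2666 ty 0.0403 tz -0.0252
```

Emit:
{"api": "servo_tool", "payload": {"rows": [{"tx": 0.011, "ty": 0.002, "tz": 0.012, "twist": 0, "jaw": -1}, {"tx": 0.022, "ty": 0.003, "tz": 0.022, "twist": 0, "jaw": -1}, {"tx": 0.035, "ty": 0.005, "tz": 0.031, "twist": 0, "jaw": -1}, {"tx": 0.049, "ty": 0.007, "tz": 0.039, "twist": 0, "jaw": -1}, {"tx": 0.063, "ty": 0.01, "tz": 0.046, "twist": 0, "jaw": -1}]}}

```text
clock: 28.87
tcp_pos: [0.4274, 0.2069, 0.2964]
tcp_rot: [179.6, -1.6, 98.5]
force: [-9.4, -3.4, 5.4]
gripper_width: 0.128
gripper_force: 25.0
```

Emit:
{"api": "servo_tool", "payload": {"rows": [{"tx": 0.015, "ty": 0.002, "tz": 0.005, "twist": 0, "jaw": -1}, {"tx": 0.03, "ty": 0.004, "tz": 0.009, "twist": 0, "jaw": -1}, {"tx": 0.045, "ty": 0.006, "tz": 0.011, "twist": 0, "jaw": -1}, {"tx": 0.061, "ty": 0.009, "tz": 0.012, "twist": 0, "jaw": -1}, {"tx": 0.077, "ty": 0.011, "tz": 0.011, "twist": 0, "jaw": -1}]}}

```text
clock: 29.28
tcp_pos: [0.5066, 0.219, 0.3073]
tcp_rot: [179.3, -1.7, 98.5]
force: [-5.7, 0.7, 7.1]
gripper_width: 0.13
gripper_force: 25.0
```

Emit:
{"api": "servo_tool", "payload": {"rows": [{"tx": 0.015, "ty": 0.002, "tz": -0.002, "twist": 0, "jaw": -1}, {"tx": 0.031, "ty": 0.005, "tz": -0.006, "twist": 0, "jaw": -1}, {"tx": 0.046, "ty": 0.007, "tz": -0.011, "twist": 0, "jaw": -1}, {"tx": 0.06, "ty": 0.009, "tz": -0.018, "twist": 0, "jaw": -1}, {"tx": 0.073, "ty": 0.011, "tz": -0.026, "twist": 0, "jaw": -1}]}}

```text
clock: 29.7
tcp_pos: [0.58, 0.2301, 0.2806]
tcp_rot: [179.3, -1.8, 98.5]
force: [-5.6, 1.4, 2.5]
gripper_width: 0.128
gripper_force: 25.0
```

Emit:
{"api": "servo_tool", "payload": {"rows": [{"tx": 0.013, "ty": 0.002, "tz": -0.009, "twist": 0, "jaw": -1}, {"tx": 0.025, "ty": 0.004, "tz": -0.02, "twist": 0, "jaw": -1}, {"tx": 0.035, "ty": 0.005, "tz": -0.031, "twist": 0, "jaw": -1}, {"tx": 0.045, "ty": 0.007, "tz": -0.044, "twist": 0, "jaw": -1}, {"tx": 0.049, "ty": 0.0075, "tz": -0.05, "twist": 0, "jaw": -1}]}}

```text
clock: 30.12
tcp_pos: [0.6296, 0.2376, 0.2288]
tcp_rot: [179.3, -1.8, 98.5]
force: [-2.9, 2.4, 0.7]
gripper_width: 0.13
gripper_force: 25.1
```

Emit:
{"api": "servo_tool", "payload": {"rows": [{"tx": 0.002, "ty": 0, "tz": -0.003, "twist": 0, "jaw": -1}, {"tx": 0.003, "ty": 0, "tz": -0.005, "twist": 0, "jaw": -1}, {"tx": 0.003, "ty": 0, "tz": -0.005, "twist": 0, "jaw": -1}, {"tx": 0.003, "ty": 0, "tz": -0.005, "twist": 0, "jaw": -1}, {"tx": 0.003, "ty": 0, "tz": -0.005, "twist": 0, "jaw": -1}]}}

```text
clock: 30.53
tcp_pos: [0.6298, 0.2375, 0.228]
tcp_rot: [179.4, -1.7, 98.5]
force: [-14.2, -1.7, 17.4]
gripper_width: 0.126
gripper_force: 25.0
```

Emit:
{"api": "servo_tool", "payload": {"rows": [{"tx": 0, "ty": 0, "tz": 0, "twist": 0, "jaw": -1}, {"tx": 0, "ty": 0, "tz": 0, "twist": 0, "jaw": -1}, {"tx": 0, "ty": 0, "tz": 0, "twist": 0, "jaw": -1}, {"tx": 0, "ty": 0, "tz": 0, "twist": 0, "jaw": -1}, {"tx": 0, "ty": 0, "tz": 0, "twist": 0, "jaw": -1}]}}

```text
clock: 30.95
tcp_pos: [0.6298, 0.2376, 0.228]
tcp_rot: [179.4, -1.7, 98.5]
force: [-14.6, -1.6, 16.7]
gripper_width: 0.129
gripper_force: 25.0
```

Emit:
{"api": "servo_tool", "payload": {"rows": [{"tx": -0.008, "ty": -0.001, "tz": 0.013, "twist": 0, "jaw": -1}, {"tx": -0.018, "ty": -0.003, "tz": 0.026, "twist": 0, "jaw": -1}, {"tx": -0.029, "ty": -0.004, "tz": 0.037, "twist": 0, "jaw": -1}, {"tx": -0.04, "ty": -0.006, "tz": 0.048, "twist": 0, "jaw": -1}, {"tx": -0.053, "ty": -0.008, "tz": 0.056, "twist": 0, "jaw": -1}]}}

```text
clock: 31.37
tcp_pos: [0.581, 0.2294, 0.2827]
tcp_rot: [179.0, -1.8, 98.5]
force: [8.0, 4.5, 0.4]
gripper_width: 0.129
gripper_force: 25.0
```

Emit:
{"api": "servo_tool", "payload": {"rows": [{"tx": -0.013, "ty": -0.002, "tz": 0.008, "twist": 0, "jaw": -1}, {"tx": -0.028, "ty": -0.004, "tz": 0.014, "twist": 0, "jaw": -1}, {"tx": -0.043, "ty": -0.006, "tz": 0.019, "twist": 0, "jaw": -1}, {"tx": -0.058, "ty": -0.009, "tz": 0.023, "twist": 0, "jaw": -1}, {"tx": -0.073, "ty": -0.011, "tz": 0.026, "twist": 0, "jaw": -1}]}}

```text
clock: 31.78
tcp_pos: [0.5098, 0.218, 0.311]
tcp_rot: [178.6, -1.8, 98.4]
force: [7.0, 1.7, 8.2]
gripper_width: 0.128
gripper_force: 25.0
```

Emit:
{"api": "servo_tool", "payload": {"rows": [{"tx": -0.016, "ty": -0.002, "tz": 0.001, "twist": 0, "jaw": -1}, {"tx": -0.031, "ty": -0.005, "tz": 0, "twist": 0, "jaw": -1}, {"tx": -0.047, "ty": -0.007, "tz": -0.003, "twist": 0, "jaw": -1}, {"tx": -0.062, "ty": -0.009, "tz": -0.006, "twist": 0, "jaw": -1}, {"tx": -0.077, "ty": -0.012, "tz": -0.012, "twist": 0, "jaw": -1}]}}

```text
clock: 32.2
tcp_pos: [0.4315, 0.2054, 0.2987]
tcp_rot: [178.8, -1.7, 98.4]
force: [-1.3, -1.3, 17.1]
gripper_width: 0.13
gripper_force: 25.0
```

Emit:
{"api": "servo_tool", "payload": {"rows": [{"tx": -0.014, "ty": -0.002, "tz": -0.007, "twist": 0, "jaw": -1}, {"tx": -0.027, "ty": -0.004, "tz": -0.015, "twist": 0, "jaw": -1}, {"tx": -0.04, "ty": -0.006, "tz": -0.025, "twist": 0, "jaw": -1}, {"tx": -0.052, "ty": -0.008, "tz": -0.036, "twist": 0, "jaw": -1}, {"tx": -0.063, "ty": -0.009, "tz": -0.048, "twist": 0, "jaw": -1}]}}

```text
clock: 32.62
tcp_pos: [0.3653, 0.1945, 0.2484]
tcp_rot: [179.2, -1.5, 98.4]
force: [-5.3, -8.8, 9.9]
gripper_width: 0.13
gripper_force: 25.1
```

Emit:
{"api": "servo_tool", "payload": {"rows": [{"tx": -0.001, "ty": 0, "tz": -0.001, "twist": 0, "jaw": -1}, {"tx": -0.002, "ty": 0, "tz": -0.002, "twist": 0, "jaw": -1}, {"tx": -0.002, "ty": 0, "tz": -0.002, "twist": 0, "jaw": -1}, {"tx": -0.002, "ty": 0, "tz": -0.002, "twist": 0, "jaw": -1}, {"tx": -0.002, "ty": 0, "tz": -0.002, "twist": 0, "jaw": -1}]}}

```text
clock: 33.03
tcp_pos: [0.3652, 0.195, 0.2464]
tcp_rot: [179.2, -1.6, 98.4]
force: [0.1, -7.2, 8.4]
gripper_width: 0.126
gripper_force: 25.0
```

Emit:
{"api": "servo_tool", "payload": {"rows": [{"tx": 0, "ty": 0, "tz": 0, "twist": 0, "jaw": -0.5}, {"tx": 0, "ty": 0, "tz": 0, "twist": 0, "jaw": 0}, {"tx": 0, "ty": 0, "tz": 0, "twist": 0, "jaw": 0.2}, {"tx": 0, "ty": 0, "tz": 0, "twist": 0, "jaw": 0.3}, {"tx": 0, "ty": 0, "tz": 0, "twist": 0, "jaw": 0.3}]}}

```text
clock: 33.45
tcp_pos: [0.3643, 0.1967, 0.2455]
tcp_rot: [179.3, -1.7, 98.5]
force: [0.3, 0.4, -0.6]
gripper_width: 0.467
gripper_force: 0.0
```

Emit:
{"api": "servo_tool", "payload": {"rows": [{"tx": 0, "ty": 0, "tz": 0.02, "twist": 0, "jaw": 0.3}, {"tx": 0, "ty": 0, "tz": 0.045, "twist": 0, "jaw": 0.3}, {"tx": 0, "ty": 0, "tz": 0.075, "twist": 0, "jaw": 0.3}, {"tx": 0, "ty": 0, "tz": 0.1, "twist": 0, "jaw": 0.3}, {"tx": 0, "ty": 0, "tz": 0.11, "twist": 0, "jaw": 0.3}]}}

```text
clock: 33.87
tcp_pos: [0.3652, 0.1975, 0.3587]
tcp_rot: [179.0, -1.8, 98.5]
force: [0.7, 0.5, 0.3]
gripper_width: 0.651
gripper_force: 0.0
```

```bash
cat >> h.py <<'E'
def blobs(n,zc,box,vmax=170,sat=30,vmin=0):
    a=get_image(n); cv2.imwrite('pics/last_%s.png'%n,a[:,:,::-1]); x0,y0,x1,y1=box; print(n)
    b=a[y0:y1,x0:x1].astype(int); return a,b
E
python3 - <<'E'
from h import *
s=status.state(); print(s['qpos'].round(1),s['tcp_pos'].round(3))
for n in('scene','top'):
    c=cv2.imread(f'pics/{n}0.png').astype(int); a=get_image(n)[:,:,::-1].astype(int); cv2.imwrite(f'pics/{n}1.png',a)
    m=(abs(a-c).max(2)>30).astype(np.uint8); k,l,st,ce=cv2.connectedComponentsWithStats(m)
    print(n,[(st[i].tolist(),a[l==i].mean(0).round().tolist()) for i in range(1,k) if st[i,4]>15])
    # box in image
    E=np.linalg.inv(np.array(get_calibration(n)['extrinsics'])); K=get_calibration(n)
    X=np.array([-.989,-.149,0]);Y=np.array([.149,-.989,0]);P=np.array([.490,.215,.160])
    def pr(p): q=E@np.r_[p,1]; return (K['cx']+K['fx']*q[0]/-q[2],K['cy']-K['fy']*q[1]/-q[2])
    for dx in(-.2,-.03):
      for dy in(-.115,.115): print('box',dx,dy,np.round(pr(P+X*dx+Y*dy+[0,0,-.147])))
E
```

```text
[  5.3  -2.6 -37.  104.8  -2.9  75.7 -22.5] [0.365 0.197 0.359]
scene [([0, 0, 44, 98, 1097], [28.0, 44.0, 59.0]), ([156, 0, 24, 9, 147], [55.0, 52.0, 48.0]), ([195, 0, 19, 14, 204], [19.0, 23.0, 29.0]), ([309, 0, 31, 11, 299], [24.0, 28.0, 33.0]), ([163, 9, 20, 9, 78], [55.0, 52.0, 48.0]), ([293, 11, 60, 71, 1955], [26.0, 29.0, 36.0]), ([204, 18, 16, 23, 232], [23.0, 28.0, 33.0]), ([0, 23, 13, 29, 259], [32.0, 50.0, 64.0]), ([168, 22, 17, 15, 185], [100.0, 111.0, 119.0]), ([215, 41, 15, 14, 90], [32.0, 38.0, 46.0]), ([184, 53, 10, 36, 147], [108.0, 118.0, 126.0]), ([230, 52, 7, 16, 69], [110.0, 122.0, 130.0]), ([0, 69, 14, 31, 199], [32.0, 49.0, 64.0]), ([3, 96, 33, 17, 196], [31.0, 47.0, 63.0]), ([0, 104, 65, 62, 1494], [82.0, 96.0, 105.0]), ([317, 141, 11, 10, 30], [96.0, 98.0, 102.0]), ([293, 147, 9, 7, 18], [92.0, 99.0, 104.0]), ([12, 148, 161, 91, 3155], [118.0, 126.0, 109.0]), ([203, 148, 15, 6, 42], [129.0, 140.0, 148.0]), ([177, 154, 116, 54, 2238], [89.0, 98.0, 104.0]), ([364, 199, 4, 8, 21], [52.0, 54.0, 55.0]), ([353, 206, 8, 8, 31], [122.0, 131.0, 136.0]), ([218, 209, 14
[... 563 characters left out ...]
, 121], [186.0, 203.0, 213.0]), ([161, 213, 25, 26, 440], [117.0, 117.0, 121.0]), ([183, 212, 243, 137, 10541], [160.0, 174.0, 163.0]), ([259, 215, 15, 11, 123], [190.0, 208.0, 215.0]), ([73, 218, 151, 166, 9529], [53.0, 63.0, 75.0]), ([183, 218, 17, 21, 88], [138.0, 147.0, 152.0]), ([157, 244, 21, 7, 61], [95.0, 101.0, 100.0]), ([227, 291, 248, 93, 7929], [149.0, 155.0, 113.0]), ([227, 318, 7, 3, 16], [60.0, 73.0, 89.0]), ([195, 341, 8, 6, 22], [21.0, 26.0, 33.0])]
box -0.2 -0.115 [125. 171.]
box -0.2 0.115 [184. 161.]
box -0.03 -0.115 [132. 214.]
box -0.03 0.115 [191. 204.][ WARN:0@3.819] global loadsave.cpp:1063 imwrite_ Unsupported depth image for selected encoder is fallbacked to CV_8U.
```

All three pots lie in the box, at top (152,178), (173,178) and (132,181), and the hopper is home. Next I turn back to yaw 8.6° and go over to the front of the lid.

Emit:
{"api": "servo_tool", "payload": {"rows": [{"tx": 0.025, "ty": 0, "tz": 0, "twist": -7, "jaw": -0.4}, {"tx": 0.05, "ty": 0, "tz": 0, "twist": -14, "jaw": -1}, {"tx": 0.075, "ty": 0, "tz": 0, "twist": -21, "jaw": -1}, {"tx": 0.1, "ty": 0, "tz": 0, "twist": -28, "jaw": -1}, {"tx": 0.125, "ty": 0, "tz": 0, "twist": -35, "jaw": -1}]}}

```text
clock: 34.38
tcp_pos: [0.4899, 0.1963, 0.3533]
tcp_rot: [179.4, -1.6, 63.1]
force: [0.1, -0.8, 0.3]
gripper_width: 0.307
gripper_force: 0.0
```

Emit:
{"api": "servo_tool", "payload": {"rows": [{"tx": 0.025, "ty": 0, "tz": 0, "twist": -7, "jaw": -1}, {"tx": 0.05, "ty": 0.005, "tz": 0, "twist": -14, "jaw": -1}, {"tx": 0.075, "ty": 0.01, "tz": 0, "twist": -21, "jaw": -1}, {"tx": 0.1, "ty": 0.015, "tz": 0, "twist": -28, "jaw": -1}, {"tx": 0.125, "ty": 0.02, "tz": 0, "twist": -35, "jaw": -1}]}}

```text
clock: 34.8
tcp_pos: [0.615, 0.2168, 0.3527]
tcp_rot: [179.3, -1.5, 28.1]
force: [1.1, -0.2, -0.3]
gripper_width: 0.003
gripper_force: 0.0
```

Emit:
{"api": "servo_tool", "payload": {"rows": [{"tx": 0.03, "ty": 0.005, "tz": 0, "twist": -7, "jaw": -1}, {"tx": 0.06, "ty": 0.01, "tz": 0, "twist": -14, "jaw": -1}, {"tx": 0.09, "ty": 0.015, "tz": 0, "twist": -20, "jaw": -1}, {"tx": 0.115, "ty": 0.02, "tz": 0, "twist": -20, "jaw": -1}, {"tx": 0.14, "ty": 0.025, "tz": 0, "twist": -20, "jaw": -1}]}}

```text
clock: 35.22
tcp_pos: [0.7552, 0.2422, 0.3521]
tcp_rot: [179.2, -1.5, 8.5]
force: [0.8, 0.3, -0.4]
gripper_width: 0.001
gripper_force: 0.0
```

Run:
```python
from h import *
s=status.state(); print(s['qpos'].round(1),s['tcp_pos'].round(3))
for z in(.26,.275):
  for u,v in((97.5,145.5),(166,132.5)): print(z,pt('top',u,v,z).round(3))
```

```text
[ -13.1   39.6  -20.    49.6   13.9   91.4 -109.7] [0.755 0.242 0.352]
0.26 [0.716 0.376 0.26 ]
0.26 [0.754 0.148 0.26 ]
0.275 [0.712 0.371 0.275]
0.275 [0.75  0.145 0.275]
```

Emit:
{"api": "servo_tool", "payload": {"rows": [{"tx": 0.02, "ty": 0.01, "tz": 0, "twist": 0, "jaw": -1}, {"tx": 0.035, "ty": 0.02, "tz": 0, "twist": 0, "jaw": -1}, {"tx": 0.035, "ty": 0.022, "tz": -0.03, "twist": 0, "jaw": -1}, {"tx": 0.035, "ty": 0.022, "tz": -0.07, "twist": 0, "jaw": -1}, {"tx": 0.035, "ty": 0.022, "tz": -0.105, "twist": 0, "jaw": -1}]}}

```text
clock: 35.63
tcp_pos: [0.7887, 0.2647, 0.2455]
tcp_rot: [179.2, -1.6, 8.5]
force: [-0.1, 0.2, -0.0]
gripper_width: 0.003
gripper_force: 0.0
```

Emit:
{"api": "servo_tool", "payload": {"rows": [{"tx": -0.015, "ty": -0.002, "tz": 0, "twist": 0, "jaw": -1}, {"tx": -0.03, "ty": -0.004, "tz": 0, "twist": 0, "jaw": -1}, {"tx": -0.045, "ty": -0.007, "tz": 0, "twist": 0, "jaw": -1}, {"tx": -0.06, "ty": -0.009, "tz": 0, "twist": 0, "jaw": -1}, {"tx": -0.075, "ty": -0.011, "tz": 0, "twist": 0, "jaw": -1}]}}

```text
clock: 36.05
tcp_pos: [0.7134, 0.2524, 0.2479]
tcp_rot: [179.2, -1.6, 8.5]
force: [1.7, -0.2, 1.4]
gripper_width: 0.006
gripper_force: 0.9
```

Run:
```python
from h import *
s=status.state(); print(s['qpos'].round(1),s['tcp_pos'].round(3),s['force'])
```

```text
[ -12.    36.9  -21.2   68.1   14.3   76.1 -113.9] [0.713 0.252 0.248] [ 1.68027149 -0.2199283   1.41872098]
```

Emit:
{"api": "servo_tool", "payload": {"rows": [{"tx": -0.018, "ty": -0.003, "tz": -0.004, "twist": 0, "jaw": -1}, {"tx": -0.036, "ty": -0.005, "tz": -0.01, "twist": 0, "jaw": -1}, {"tx": -0.051, "ty": -0.008, "tz": -0.019, "twist": 0, "jaw": -1}, {"tx": -0.066, "ty": -0.01, "tz": -0.03, "twist": 0, "jaw": -1}, {"tx": -0.078, "ty": -0.012, "tz": -0.043, "twist": 0, "jaw": -1}]}}

```text
clock: 36.47
tcp_pos: [0.635, 0.2408, 0.206]
tcp_rot: [179.2, -1.7, 8.5]
force: [0.7, 0.1, 2.3]
gripper_width: 0.007
gripper_force: 1.0
```

Emit:
{"api": "servo_tool", "payload": {"rows": [{"tx": -0.01, "ty": -0.001, "tz": -0.013, "twist": 0, "jaw": -1}, {"tx": -0.018, "ty": -0.003, "tz": -0.027, "twist": 0, "jaw": -1}, {"tx": -0.025, "ty": -0.004, "tz": -0.041, "twist": 0, "jaw": -1}, {"tx": -0.028, "ty": -0.004, "tz": -0.055, "twist": 0, "jaw": -1}, {"tx": -0.031, "ty": -0.005, "tz": -0.069, "twist": 0, "jaw": -1}]}}

```text
clock: 36.88
tcp_pos: [0.6035, 0.2358, 0.1361]
tcp_rot: [179.2, -1.6, 8.5]
force: [0.3, 0.7, 2.6]
gripper_width: 0.004
gripper_force: 0.9
```

Emit:
{"api": "servo_tool", "payload": {"rows": [{"tx": 0.001, "ty": 0, "tz": -0.01, "twist": 0, "jaw": -1}, {"tx": 0.002, "ty": 0, "tz": -0.018, "twist": 0, "jaw": -1}, {"tx": 0.004, "ty": 0, "tz": -0.023, "twist": 0, "jaw": -1}, {"tx": 0.006, "ty": 0, "tz": -0.027, "twist": 0, "jaw": -1}, {"tx": 0.008, "ty": 0, "tz": -0.03, "twist": 0, "jaw": -1}]}}

```text
clock: 37.3
tcp_pos: [0.6136, 0.2358, 0.1081]
tcp_rot: [179.2, -1.7, 8.5]
force: [-1.6, 0.1, 1.4]
gripper_width: 0.002
gripper_force: 0.6
```

Contact force is light, so I keep pressing down in small steps until the lid bottoms out.

Emit:
{"api": "servo_tool", "payload": {"rows": [{"tx": 0, "ty": 0, "tz": -0.001, "twist": 0, "jaw": -1}, {"tx": 0, "ty": 0, "tz": -0.002, "twist": 0, "jaw": -1}, {"tx": 0, "ty": 0, "tz": -0.003, "twist": 0, "jaw": -1}, {"tx": 0, "ty": 0, "tz": -0.004, "twist": 0, "jaw": -1}, {"tx": 0, "ty": 0, "tz": -0.004, "twist": 0, "jaw": -1}]}}

```text
clock: 37.72
tcp_pos: [0.614, 0.2358, 0.1069]
tcp_rot: [179.2, -1.8, 8.4]
force: [-4.4, -2.4, 11.2]
gripper_width: 0.004
gripper_force: 6.2
```

Emit:
{"api": "servo_tool", "payload": {"rows": [{"tx": 0, "ty": 0, "tz": -0.001, "twist": 0, "jaw": -1}, {"tx": 0, "ty": 0, "tz": -0.002, "twist": 0, "jaw": -1}, {"tx": 0, "ty": 0, "tz": -0.002, "twist": 0, "jaw": -1}, {"tx": 0, "ty": 0, "tz": -0.002, "twist": 0, "jaw": -1}, {"tx": 0, "ty": 0, "tz": -0.002, "twist": 0, "jaw": -1}]}}

```text
clock: 38.13
tcp_pos: [0.6141, 0.2358, 0.1067]
tcp_rot: [179.2, -1.9, 8.4]
force: [-8.3, -5.0, 24.7]
gripper_width: 0.002
gripper_force: 12.3
```

The lid has bottomed out at z 0.1067 (hinge height plus the 6 mm thickness). I'm withdrawing straight up and checking.

Emit:
{"api": "servo_tool", "payload": {"rows": [{"tx": 0, "ty": 0, "tz": 0.02, "twist": 0, "jaw": -1}, {"tx": 0, "ty": 0, "tz": 0.05, "twist": 0, "jaw": -1}, {"tx": 0, "ty": 0, "tz": 0.09, "twist": 0, "jaw": -1}, {"tx": 0, "ty": 0, "tz": 0.13, "twist": 0, "jaw": -1}, {"tx": 0, "ty": 0, "tz": 0.17, "twist": 0, "jaw": -1}]}}

```text
clock: 38.55
tcp_pos: [0.6132, 0.2356, 0.2749]
tcp_rot: [179.3, -1.7, 8.5]
force: [1.6, 1.2, -0.3]
gripper_width: 0.004
gripper_force: 0.0
```

Emit:
{"api": "servo_tool", "payload": {"rows": [{"tx": 0, "ty": -0.02, "tz": 0.04, "twist": 0, "jaw": -1}, {"tx": 0, "ty": -0.06, "tz": 0.06, "twist": 0, "jaw": -1}, {"tx": 0, "ty": -0.1, "tz": 0.07, "twist": 0, "jaw": -1}, {"tx": 0, "ty": -0.14, "tz": 0.07, "twist": 0, "jaw": -1}, {"tx": 0, "ty": -0.18, "tz": 0.07, "twist": 0, "jaw": -1}]}}

```text
clock: 38.97
tcp_pos: [0.6136, 0.0558, 0.3447]
tcp_rot: [179.2, -1.9, 8.5]
force: [0.5, -0.6, 0.0]
gripper_width: 0.005
gripper_force: 0.0
```

Emit:
{"api": "servo_tool", "payload": {"rows": [{"tx": 0, "ty": -0.04, "tz": 0, "twist": 0, "jaw": -1}, {"tx": 0, "ty": -0.08, "tz": 0, "twist": 0, "jaw": -1}, {"tx": 0, "ty": -0.12, "tz": 0, "twist": 0, "jaw": -1}, {"tx": 0, "ty": -0.16, "tz": 0, "twist": 0, "jaw": -1}, {"tx": 0, "ty": -0.2, "tz": 0, "twist": 0, "jaw": -1}]}}

```text
clock: 39.38
tcp_pos: [0.6131, -0.1449, 0.3434]
tcp_rot: [179.2, -1.8, 8.5]
force: [1.1, 0.2, 0.8]
gripper_width: 0.002
gripper_force: 0.0
```

Run:
```python
from h import *
n='scene';a=get_image(n);b=get_image('top')
X=np.array([-.989,-.149,0]);Y=np.array([.149,-.989,0]);H=np.array([.691,.245,.106])
def pr(n,p):
    K=get_calibration(n);q=np.linalg.inv(np.array(K['extrinsics']))@np.r_[p,1]; return (K['cx']+K['fx']*q[0]/-q[2],K['cy']-K['fy']*q[1]/-q[2])
for n,im in(('scene',a),('top',b)):
    c=cv2.imread(f'pics/{n}1.png')[:,:,::-1]
    for s in(-.02,-.01,.01,.05,.09,.13,.165,.18):
        u,v=np.round(pr(n,H+X*s-Y*0.06)).astype(int); print(n,s,(u,v),im[v,u],c[v,u])
# bystander check in top: diff vs first image on right part
c=cv2.imread('pics/top0.png')[:,:,::-1].astype(int);m=(abs(b.astype(int)-c).max(2)>30).astype(np.uint8)
k,l,st,ce=cv2.connectedComponentsWithStats(m);print([st[i].tolist() for i in range(1,k) if st[i,4]>15])
```

```text
scene -0.02 (np.int64(405), np.int64(192)) [49 49 46] [45 45 43]
scene -0.01 (np.int64(403), np.int64(191)) [52 50 49] [45 46 43]
scene 0.01 (np.int64(397), np.int64(187)) [98 98 94] [72 67 61]
scene 0.05 (np.int64(387), np.int64(180)) [176 166 148] [47 47 42]
scene 0.09 (np.int64(377), np.int64(173)) [176 165 147] [46 45 45]
scene 0.13 (np.int64(367), np.int64(166)) [157 148 132] [44 42 42]
scene 0.165 (np.int64(359), np.int64(161)) [53 53 48] [46 46 42]
scene 0.18 (np.int64(355), np.int64(159)) [78 74 70] [74 69 64]
top -0.02 (np.int64(132), np.int64(158)) [218 207 190] [67 66 65]
top -0.01 (np.int64(132), np.int64(161)) [218 208 191] [66 67 65]
top 0.01 (np.int64(133), np.int64(166)) [133 133 129] [47 47 45]
top 0.05 (np.int64(134), np.int64(177)) [218 220 196] [194 184 164]
top 0.09 (np.int64(136), np.int64(187)) [218 216 191] [57 57 55]
top 0.13 (np.int64(137), np.int64(198)) [218 211 189] [137 137 133]
top 0.165 (np.int64(139), np.int64(208)) [140 134 133] [138 132 131]
top 0.18 (np.int64(139), np.int64(212)) [139 133 133] [136 131 130]
[[200, 123, 275, 261, 29028], [96, 132, 94, 72, 3689], [310, 189, 15, 10, 121], [201, 334, 20, 19, 194], [186, 345, 15, 39, 290]]
```

```bash
python3 -c "
from h import *
print(status.state()['joint_velocities'].round(2)); print(ticket.finish_job())"
```

```text
[-3.58 -0.61 -4.91  1.32 -1.96 -0.11 -4.18]
the job is handed in; nothing more can be done
None
```

I put all three pots present into the hopper, tipped them into the courier box, swung the hopper back upright, pressed the lid shut and handed the job in; the result did not come back to me. I had used all my picture views by the tipping stage, so the later steps were checked from camera image data and force readings only.

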